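# Free the stuck stone with the hooked pick, then tip the tray into the bin

## Robot

A 6-joint arm with a two-finger parallel gripper is mounted at the origin on a cart in front of the work surface, level with it; the furniture and walls round the work are solid. World frame = base frame: x ahead of the robot, y to its left, z up, the work surface at z = 0. Lengths are in m, angles in rad, forces in N, time in s.
With the tool pointing down it reaches from about 0.35 to 0.725 m from the base axis. Payload 6 kg.
Tool frame: the origin (TCP) lies on the centre line of the jaws, within the pads' length; the fingertips stand 19 mm ahead of it and the grasp point (between the pads) is the TCP (bot.tcp_to_tips is the distance from the TCP to the fingertips, in m); z points along the fingers, y is the direction in which the jaws open and shut (so a half turn about z gives the same grasp; the last joint's range is limited). The gripper opens to 85 mm and grips with 20 to 120 N. Pads are 22 mm wide; open, the fingers measure 114 mm over their backs; the gripper's body (76 mm by 85 mm) begins 54 mm behind the grasp point. The pads swing forward as they close: fully open they stand 13 mm farther back than shut.
Start: joints at [-0.933, 0.04, 0.085, 0, -1.615, -0.334], TCP at [0.179, -0.572, 0.25] pointing down, gripper open.
Joint ranges: [-2.56, 2.56], [-1.29, 2.01], [-1.08, 1.49], [-3.29, 1.98], [-2.81, -0.18], [-2.99, 2.99]. Speed limits (rad/s): [2.57, 2.57, 3.01, 3.14, 3.14, 3.14].

## Interface

Orientations are given as a rotation vector (axis times angle).
In Python, from station import bot, capture gives the robot as it stands. The module is installed in compiled form; this text tells all that it offers.
- The arm moves only by the tool jog_arm, never from a script. Its argument "commands" is text: rows parted by semicolons, each of 5 numbers parted by spaces: the shift along the tool's x, y, z in units of 25 mm (1.0 is 25 mm), then the turn about the tool's z in units of 8 degrees (1.0 is 8 degrees), then the gripper command: -1 is fully open, 1 is shut, values between are in proportion. In form: dx dy dz twist hand; .... A call has 1 to 12 rows; each row is the pose to reach, as a shift and turn from the pose commanded when the call began, along the tool's axes at that moment; what a row does not reach only later rows make up. A row lasts 1/10 s, in which the tool goes at most 50 mm and 8.59 degrees, less where a joint would pass 70% of its speed; a pose out of reach is approached as far as the arm can. A call with a gripper value outside its range is refused whole. The fingers move at their own pace and stop on an object; "grip_force" is the grip in N (left out, the last holds). Time passes only in rows, so rows that repeat a pose let the fingers close. It gives the time, the measured TCP pose, the force and the opening at its end, in the units of the state.
- bot.read_state(): the state, without advancing time (a new reading comes with each control period).
- capture(name): name is "side" or "top" or "wrist"; returns a dict with "frame" (420x560x3 uint8, red, green, blue), "camera_matrix" (3x3 intrinsics, pixels), "rvec" (rotation vector, rad) and "tvec" (3), from world to camera coordinates, as OpenCV has them. Camera axes: x right, y down, z forward; pixel columns grow to the right and rows downward; lengths in m; the calibration is good to about 2 mm. A picture is of the moment at which its call begins. There is no depth.
- bot.close_job(): hands the job in, once; it reports no verdict.
The state is a dict: "time": time; "q": joint angles; "dq": joint speeds; "effort": joint torques, N m; "tool_pos": TCP position; "tool_rot": TCP orientation; "ft_force": force on the tool from outside, world axes, zero at the start; "moment": the same for the moment, N m; "gripper_width": finger opening in m.
Only numpy, scipy, OpenCV 4.12 (cv2) and the standard library are available. Lean on these libraries where they do the work, as an engineer would, in place of code of your own. Each camera call takes 0.05 s, during which the arm holds its last target.

## Task

One stone is stuck in the narrow slotted trough behind the tip tray: use the hooked pick to drag it out of the trough into the tray, without touching any stone with the gripper, and lay the pick back on its rest. Then push the tray's lever across so that the tray tips all four stones into the bin, and let the tray drop back down. Leave the other things on the table where they are.

Things in the scene. Friction and masses are not known exactly. Their poses are not given: they have to be found in the camera images.
- station: Tipping station, fixed: grey base plate with a grey bin, an aluminium tip tray and, behind it, a slotted trough. Origin on the table below the middle of the tray hinge line. x points away from the robot along the hinge line (105 mm up), y to the left; the bin is on the -y side, the tray on the +y side (its slope and rims: see hinge_middle; bin: see bin_floor).
- trough_mouth (a point): Middle of the trough floor at its open end, at station (82, 65, 130) mm; axes as the station. The trough runs 128 mm along +x to a closed end; inside 32 mm wide and high. Its roof (top 35 mm above this point) has a 16 mm wide slot along the middle, full length, for the hook. A stone dragged wholly out of the mouth falls over the 28 mm tray wall into the tray.
- bin_floor (a point): Middle of the inner floor of the bin, 13 mm above the table, at station (0, -90, 13) mm; axes as the station. Inside 194 mm in x and 161 mm in y; rims 130 mm above the table, the far (-y) one 163 mm.
- hinge_middle (a point): Middle of the hinge line, 105 mm above the table; axes as the station. At rest the tray covers x -75..75, y 0..140 mm from here, its floor sloping down 0.14 rad towards +y; open on the hinge side, walls 28 mm high on the trough side and 45 mm on the other two; highest rim at rest 150 mm above the table.
- tip_tray (a joint): Turn of the tip tray and its lever about the hinge line, rad: 0 at rest, growing as the lever goes over towards the bin, to 1.25 (stop; the tray floor then slopes about 64 degrees into the bin). It does not stay up: released, it sinks back to 0 in about 2 s. The loaded tray takes about 5 N at the knob; stones slide out from about 1 rad on.
- lever_knob (a point): Centre of the 20 mm black ball on the tray lever, a 12 mm steel rod rising 160 mm from the hinge line on the robot side of the tray (station x = -115 mm). At rest it leans 0.61 rad from upright to +y (knob at station y = 92, z = 236 mm); midway the knob rises to z = 265 mm; fully over, 0.64 rad to -y, z = 233 mm. Push knob or upper rod towards the station -y, the bin side.
- pick_handle (a point): The hooked pick, centre of its wooden handle (90 x 18 x 18 mm, along its x axis). A 7 mm steel rod runs on from the handle along +x and bends straight down 115 mm in front of this point, ending 66 mm below the handle's axis. It lies level on its rest, hook down. 120 g.
- pick_tip (a point): Centre of the rounded lower end of the pick's hook (3.5 mm radius), at (115, 0, -62) mm from the handle's centre in the pick's axes.
- rest_middle (a point): Where the handle centre lies on the wooden pick rest, 90 mm above the table; x axis along the pick. Fixed. Two 8 mm thick forked uprights stand 37 mm either side of this point along x; the handle underside lies on the fork floors (81 mm up), between prongs about 32 mm apart that reach 100 mm up. The handle can be gripped between the uprights.
- stuck_stone_mid (a point): The stuck stone, a pointed stone column 85 mm long and about 26 mm thick, lying down; this point is its centre; its z axis runs along it from the flat sawn foot to the point. It lies in the trough, foot towards the closed end and point towards the mouth, with 15 mm or more free behind the foot. 80 g.
- stone_a_mid (a point): Stone in the tray, a pointed stone column 70 mm long and about 30 mm thick, lying down; this point is its centre; its z axis runs along it from the flat sawn foot to the point
- stone_b_mid (a point): Stone in the tray, a pointed stone column 75 mm long and about 28 mm thick, lying down; this point is its centre; its z axis runs along it from the flat sawn foot to the point
- stone_c_mid (a point): Stone in the tray, a pointed stone column 100 mm long and about 26 mm thick, lying down; this point is its centre; its z axis runs along it from the flat sawn foot to the point
- stuck_stone: The same stuck stone, origin at the centre of its sawn foot
- stone_a: Stone a, origin at the centre of its sawn foot
- stone_b: Stone b, origin at the centre of its sawn foot
- stone_c: Stone c, origin at the centre of its sawn foot
- pick: The pick, origin at its handle's centre, as point pick_handle
- jar: Bystander: lidded jar of chips, 92 mm across, 100 mm high, body origin at the centre of its underside
- card_box: Bystander: small brown card box 62 x 62 x 32 mm, body origin at the centre of its underside
- caliper: Bystander: steel caliper 200 x 70 x 16 mm lying flat, body origin at the centre of its underside
- loupe: Bystander: folding loupe 78 x 31 x 14 mm, body origin at the centre of its underside
- dark_box: Bystander: small dark card box 60 x 60 x 30 mm, body origin at the centre of its underside
There are look-alikes about, which are no part of the job. Leave any pink look-alike of the stuck_stone alone.

How it is judged:
By the outcome, as a careful person would: the job done as asked, in the order asked, and still so for the second after the job is handed in, with the robot touching nothing.
It also fails if it takes over 69 s, if anything falls off the work surface, if the arm or the gripper's body presses on something with over 40 N, if the wrist force passes 120 N, or if a joint passes its speed limit or range.

## Working session

There is one attempt and no reset: what is moved stays moved. The work goes in short steps, Python scripts to look and compute and a tool call to move; the robot and the scene stay as the last step left them, time stands still between calls to the robot, and variables do not carry over. Pictures are saved under pics/ and viewed, and the job is handed in when it is done.

Besides the shell and the picture viewer there is one more tool, called after "Emit:" by a JSON object that holds its "method" and its "body". jog_arm: Moves the arm, as the interface text tells. Its arguments: {"type":"object","properties":{"commands":{"type":"string"},"grip_force":{"type":"number"}},"required":["commands"]}

```bash
mkdir -p pics; python3 - <<'E'
from station import bot,capture
import cv2,pickle
for n in ["side","top","wrist"]:
    c=capture(n); cv2.imwrite(f"pics/{n}0.png",c["frame"][:,:,::-1]); pickle.dump(c,open(f"pics/{n}0.pkl","wb"))
    print(n,c["camera_matrix"].round(1).tolist(),c["rvec"],c["tvec"])
print(bot.read_state(), bot.tcp_to_tips)
E
```

```text
side [[525.1, 0.0, 286.9], [0.0, 525.1, 208.9], [0.0, 0.0, 1.0]] [ 1.99663183 -1.87557957  0.45513319] [-0.05791729  0.57523206  1.22883411]
top [[384.2, 0.0, 280.3], [0.0, 384.2, 212.5], [0.0, 0.0, 1.0]] [ 2.14988982 -2.11170021  0.19222054] [-0.02197837  0.55797303  1.1178546 ]
wrist [[316.0, 0.0, 280.0], [0.0, 316.0, 211.9], [0.0, 0.0, 1.0]] [-1.73581829 -2.36051256 -0.38172164] [ 0.59918148 -0.04165923  0.38048106]
{'time': 0.15, 'q': array([-9.33283107e-01,  4.06767408e-02,  8.40394873e-02, -3.60396208e-04,
       -1.61548507e+00, -3.33699488e-01]), 'dq': array([-1.64875133e-04, -6.14875154e-05,  3.22518687e-03,  3.62379103e-04,
        7.98053581e-04,  2.24657919e-04]), 'effort': array([-2.28683268e-03, -3.68616343e+01,  3.47692358e+01,  6.93630740e+00,
       -4.40603995e-03, -2.36063380e-05]), 'tool_pos': array([ 0.17949823, -0.57228403,  0.24950149]), 'tool_rot': array([ 4.75375259e-01, -3.10511360e+00, -2.10584289e-03]), 'ft_force': array([ 0.46494276, -0.3720697 , -0.18584429]), 'moment': array([-0.0140697 , -0.04046209,  0.02057683]), 'gripper_width': 0.08526290459140597} 0.019
```

View pics/side0.png

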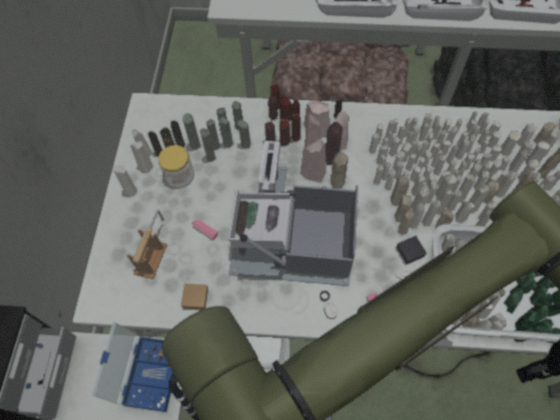

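View pics/top0.png

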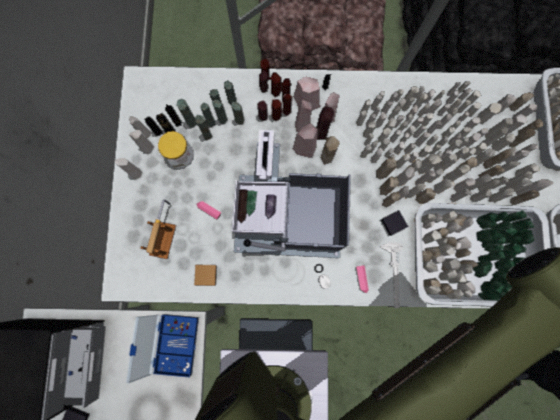

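View pics/wrist0.png

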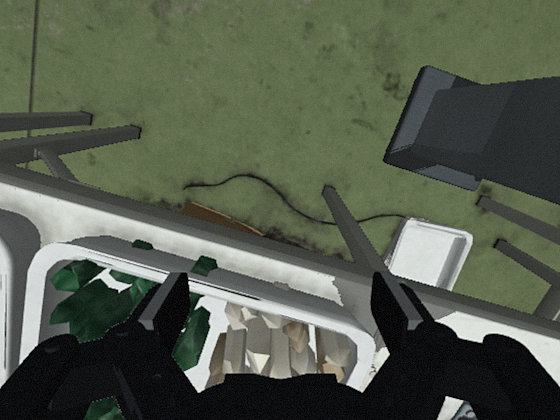

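The top view shows the station: trough about (265,150), tray (262,210), bin (318,212), lever (250-283,244). The pick rest is at (160,240), with the pick's rod running up to (167,205). The pink pieces at (208,209) and (362,278) are look-alikes. Next, enlarged crops.

```bash
python3 - <<'E'
import cv2
t=cv2.imread("pics/top0.png"); s=cv2.imread("pics/side0.png")
cv2.imwrite("pics/c1.png",cv2.resize(t[115:265,220:360],None,fx=4,fy=4,interpolation=cv2.INTER_CUBIC))
cv2.imwrite("pics/c2.png",cv2.resize(t[190:270,130:230],None,fx=7,fy=7,interpolation=cv2.INTER_CUBIC))
cv2.imwrite("pics/c3.png",cv2.resize(s[200:290,110:220],None,fx=6,fy=6,interpolation=cv2.INTER_CUBIC))
cv2.imwrite("pics/c4.png",cv2.resize(s[130:290,220:365],None,fx=3.7,fy=3.7,interpolation=cv2.INTER_CUBIC))
E
```

```text
(no output)
```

View pics/c1.png

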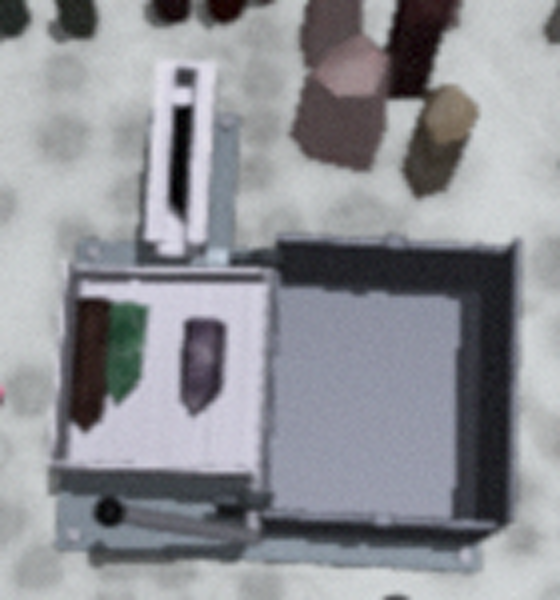

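View pics/c2.png

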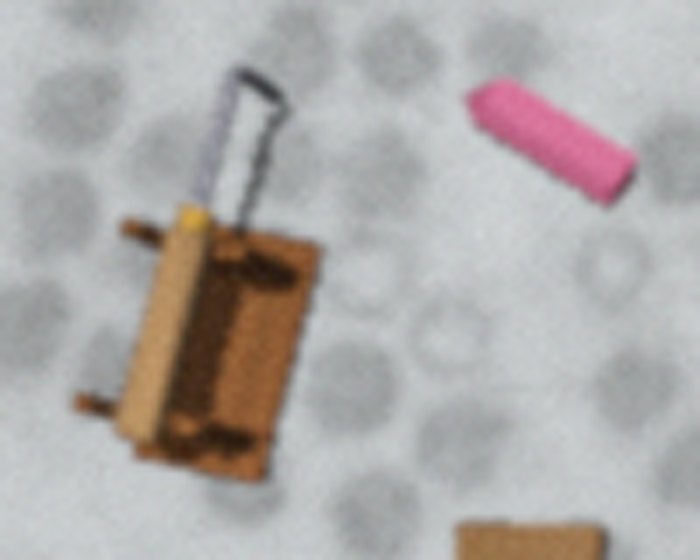

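View pics/c3.png

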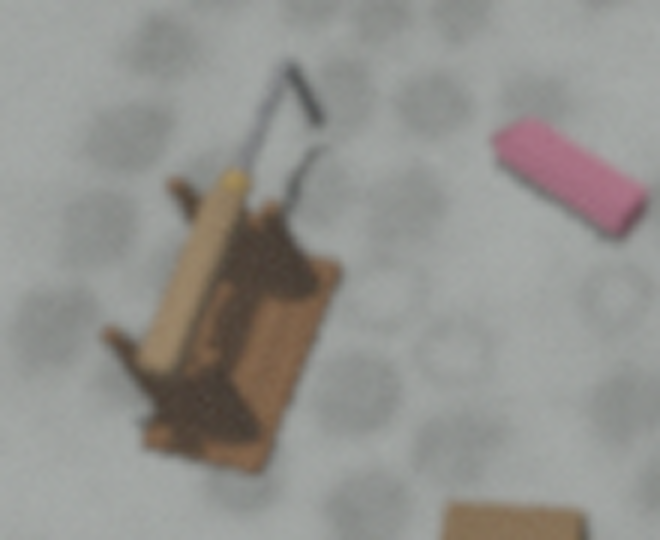

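View pics/c4.png

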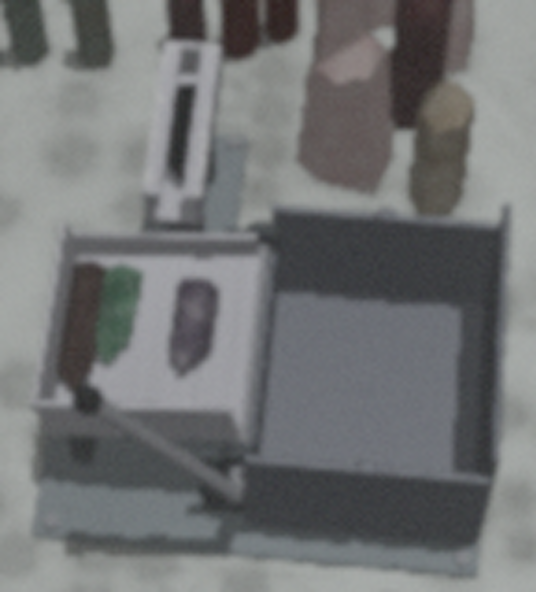

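```bash
cat > h.py <<'E'
import cv2,pickle,numpy as np
from scipy.optimize import least_squares
from scipy.spatial.transform import Rotation as R
C={n:pickle.load(open(f"pics/{n}0.pkl","rb")) for n in("top","side")}
def proj(c,P): return cv2.projectPoints(np.asarray(P,float).reshape(-1,1,3),c["rvec"],c["tvec"],c["camera_matrix"],None)[0].reshape(-1,2)
def ray(c,uv,z):
    Rm=cv2.Rodrigues(c["rvec"])[0]; o=-Rm.T@c["tvec"]; d=Rm.T@np.linalg.inv(c["camera_matrix"])@np.array([*uv,1.]); return o+d*(z-o[2])/d[2]
def T(p,P): # p=x,y,yaw  P in mm local -> world m
    P=np.asarray(P,float)/1000; c,s=np.cos(p[2]),np.sin(p[2]); return np.c_[p[0]+c*P[:,0]-s*P[:,1],p[1]+s*P[:,0]+c*P[:,1],P[:,2]]
E
cat > fit.py <<'E'
from h import *
def c1(x,y): return (220+x/4,115+y/4)
def c2(x,y): return (130+x/7,190+y/7)
def c3(x,y): return (110+x/6,200+y/6)
def c4(x,y): return (220+x/3.7,130+y/3.7)
def fit(obs,p0):
    def f(p): return np.concatenate([(proj(C[n],T(p,[P]))[0]-uv) for n,P,uv in obs])
    r=least_squares(f,p0,loss="soft_l1"); print(r.x, r.fun.reshape(-1,2).round(1).tolist()); return r.x
st=fit([("top",(-115,92,236),c1(109,512)),("side",(-115,92,236),c4(87,400)),
 ("top",(97,-170.5,13),c1(462,292)),("top",(97,-9.5,13),c1(277,286)),("side",(97,-170.5,13),c4(460,308)),("side",(97,-9.5,13),c4(276,294)),
 ("top",(-115,0,105),c1(255,532))],[0.5,0.02,0])
pk=fit([("top",(115,0,3.5+90),c2(240,70)),("side",(115,0,93.5),c3(290,62)),("side",(115,0,24),c3(320,124)),("top",(115,0,24),c2(284,108)),
 ("top",(-45,0,99),c2(137,434)),("top",(45,0,99),c2(196,215)),("side",(45,0,99),c3(237,178)),("side",(-45,0,99),c3(160,362))],[0.5,0.3,0])
print("tip stone top:", [T(st,[(82,65,130)])])
np.save("st.npy",st);np.save("pk.npy",pk)
def seg(im,c,p,Ps,col,sc,off):
    q=(proj(c,T(p,Ps))-off)*sc
    cv2.polylines(im,[q.round().astype(int)],False,col,1,cv2.LINE_AA)
for n,off,sz in(("top",(125,115),(235,150)),("side",(110,130),(255,160))):
    im=cv2.imread(f"pics/{n}0.png")[off[1]:off[1]+sz[1],off[0]:off[0]+sz[0]]; sc=800/sz[0]; im=cv2.resize(im,None,fx=sc,fy=sc)
    o=np.array(off)
    S=lambda P,col=(0,0,255),p=st: seg(im,C[n],p,P,col,sc,o)
    S([(-115,0,105),(-115,92,236)])
    S([(97,-9.5,13),(97,-170.5,13),(-97,-170.5,13),(-97,-9.5,13),(97,-9.5,13)])
    S([(82,57,165),(210,57,165),(210,73,165),(82,73,165),(82,57,165)],(0,200,0))
    S([(82,49,130),(82,81,130)],(0,200,0))
    S([(-75,140*.99,150),(75,140*.99,133)],(255,0,0))
    for y in(-9,9): S([(-45,y,99),(45,y,99)],(255,0,0),pk)
    S([(45,0,90),(115,0,90),(115,0,24)],(255,0,0),pk)
    cv2.imwrite(f"pics/ov_{n}.png",im)
E
python3 fit.py
```

```text
[ 0.55591858 -0.0248576  -0.03157213] [[-0.4, 0.8], [-0.3, 0.4], [3.9, -0.1], [-0.5, -1.0], [5.9, -1.2], [-0.1, -1.8], [-0.8, 1.8]]
[ 0.47073512  0.35013822 -0.17665838] [[-0.3, -0.8], [0.4, -1.5], [1.0, -0.4], [-0.0, -1.6], [0.1, 0.7], [-0.5, 1.3], [-0.4, 0.7], [-0.1, 0.6]]
tip stone top: [array([[0.63992956, 0.03752152, 0.13      ]])]
```

```bash
sed -i 's/("top",(97,-170.5,13),c1(462,292)),//; s/("side",(97,-170.5,13),c4(460,308)),//' fit.py; python3 fit.py
```

```text
[ 0.55643081 -0.02607846 -0.03547871] [[-0.0, 0.5], [0.1, 0.1], [-0.0, -1.2], [0.5, -2.0], [-0.6, 1.6]]
[ 0.47073512  0.35013822 -0.17665838] [[-0.3, -0.8], [0.4, -1.5], [1.0, -0.4], [-0.0, -1.6], [0.1, 0.7], [-0.5, 1.3], [-0.4, 0.7], [-0.1, 0.6]]
tip stone top: [array([[0.64068484, 0.03597199, 0.13      ]])]
```

View pics/ov_top.png

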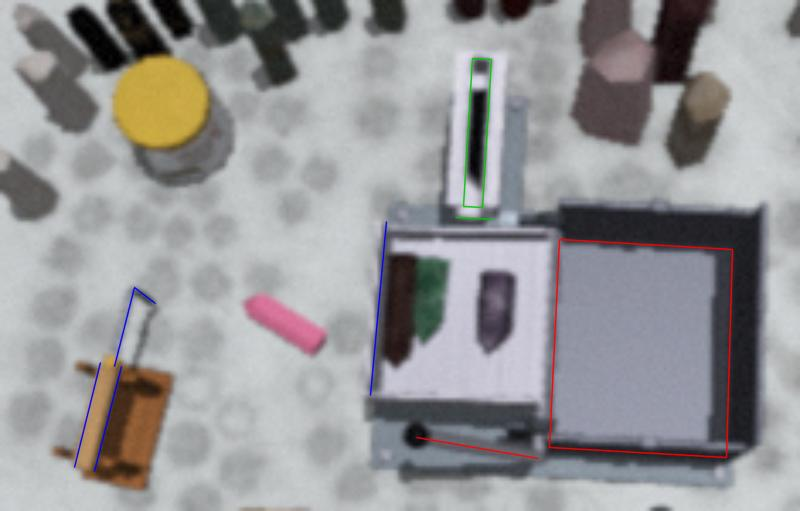

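View pics/ov_side.png

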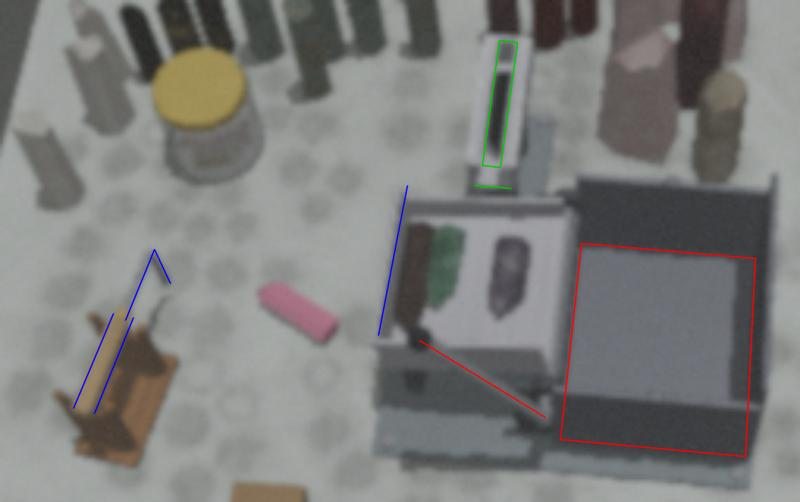

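```bash
python3 - <<'E'
s=open("fit.py").read()
a=s.index("st=fit("); b=s.index("pk=fit(")
s=s[:a]+'''st=fit([("top",(-115,92,236),c1(109,512)),("side",(-115,92,236),c4(87,400)),
 ("top",(82,65,165),c1(176.5,241)),("top",(213,65,165),c1(184.5,63)),("side",(82,65,165),c4(176,193)),("side",(213,65,165),c4(191,43)),
 ("top",(97,-170.5,163),c1(515,243)),("top",(-97,-170.5,163),c1(503,525)),("top",(97,-9.5,130),c1(280,240)),("side",(97,-170.5,163),c4(505,210)),
 ("top",(-115,0,105),c1(255,532))],[0.5,0.02,0])
'''+s[b:]
s=s.replace("    S([(-75,140*","""    S([(97,-9.5,130),(97,-170.5,163),(-97,-170.5,163),(-97,-9.5,130),(97,-9.5,130)],(0,160,255))
    S([(82,46,165),(213,46,165),(213,84,165),(82,84,165),(82,46,165)],(255,0,255))
    S([(-75,140*""")
open("fit.py","w").write(s)
E
python3 fit.py
```

```text
[ 0.55688528 -0.02595215 -0.04232932] [[-0.4, 0.0], [-0.2, -0.3], [-0.2, 0.2], [0.9, 0.1], [-0.9, 0.5], [1.0, 0.4], [-0.2, -0.3], [0.8, -1.4], [0.6, 0.2], [-0.2, -0.9], [-0.9, 1.4]]
[ 0.47073512  0.35013822 -0.17665838] [[-0.3, -0.8], [0.4, -1.5], [1.0, -0.4], [-0.0, -1.6], [0.1, 0.7], [-0.5, 1.3], [-0.4, 0.7], [-0.1, 0.6]]
tip stone top: [array([[0.64156241, 0.03551966, 0.13      ]])]
```

View pics/ov_top.png

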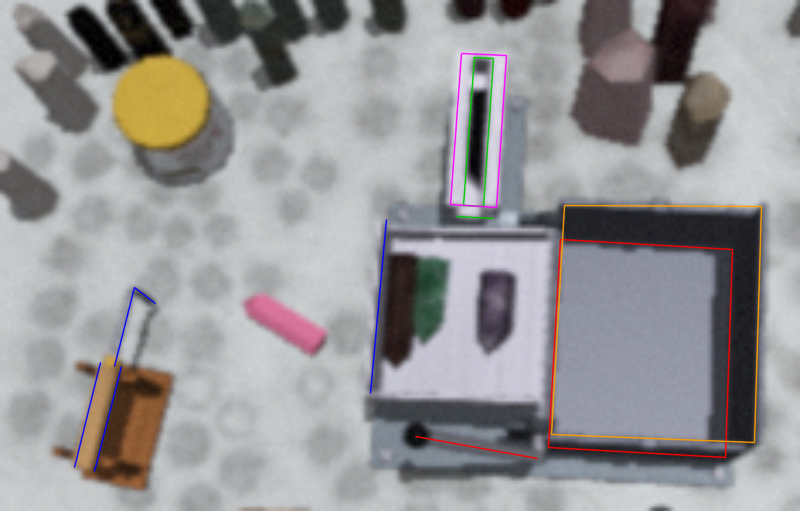

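View pics/ov_side.png

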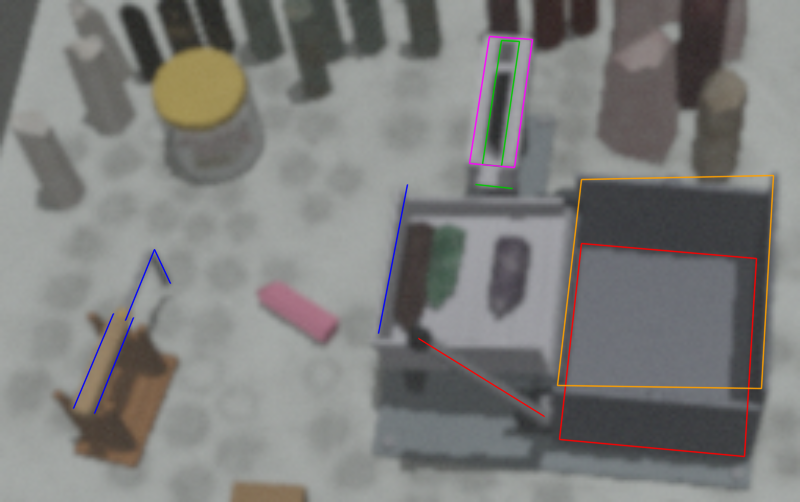

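```bash
cat > go.py <<'E'
from station import bot,capture
from h import *
def go(x,y,z,psi=None,show=True):
    s=bot.read_state(); Rm=R.from_rotvec(s["tool_rot"]).as_matrix()
    d=Rm.T@(np.array([x,y,z])-s["tool_pos"])/.025
    h=np.arctan2(Rm[1,0],Rm[0,0]); 
    tw=0
    if psi is not None:
        tw=-((psi-h+np.pi)%(2*np.pi)-np.pi)/np.radians(8)
    print("units",d.round(2),"twist",round(tw,2),"rows>=",np.ceil(np.linalg.norm(d)*25/50),"| head",h.round(4),"tilt",np.degrees(np.arccos(-Rm[2,2])).round(2))
def snap(n,name):
    c=capture(n); cv2.imwrite(f"pics/{name}.png",c["frame"][:,:,::-1]); pickle.dump(c,open(f"pics/{name}.pkl","wb")); return c
def cam(c): Rm=cv2.Rodrigues(c["rvec"])[0]; return -Rm.T@c["tvec"],Rm[2]
def crop(name,x,y,w,h,out=None):
    im=cv2.imread(f"pics/{name}.png")[y:y+h,x:x+w]; f=min(780/w,580/h); cv2.imwrite(f"pics/{out or name+'_c'}.png",cv2.resize(im,None,fx=f,fy=f,interpolation=cv2.INTER_CUBIC)); print("scale",f,"off",x,y)
E
python3 - <<'E'
from go import *
st=np.load("st.npy");pk=np.load("pk.npy")
print(cam(pickle.load(open("pics/wrist0.pkl","rb"))))
go(0.48,-0.28,0.38,-0.04)
print("knob",T(st,[(-115,92,236)]),"trough hook195",T(st,[(195,65,130),(80,65,200)]))
from fit import c1
for uv in [(184,102),(180,215),(187,75),(187,88)]:
    for z in(.156,.145,.13):
        w=ray(C["top"],c1(*uv),z); d=(w[:2]-st[:2]);c,s=np.cos(st[2]),np.sin(st[2]); print(uv,z,(1000*np.array([c*d[0]+s*d[1],-s*d[0]+c*d[1]])).round(0))
E
```

```text
(array([ 0.10285456, -0.59644744,  0.3730833 ]), array([ 0.2988283 ,  0.09551335, -0.94951506]))
units [-14.97   7.57  -5.21] twist -20.04 rows>= 9.0 | head -2.8378 tilt 0.08
knob [[0.44588142 0.07083186 0.236     ]] trough hook195 [[0.75446119 0.03073788 0.13      ]
 [0.6395642  0.03560429 0.2       ]]
[ 0.55688528 -0.02595215 -0.04232932] [[-0.4, 0.0], [-0.2, -0.3], [-0.2, 0.2], [0.9, 0.1], [-0.9, 0.5], [1.0, 0.4], [-0.2, -0.3], [0.8, -1.4], [0.6, 0.2], [-0.2, -0.9], [-0.9, 1.4]]
[ 0.47073512  0.35013822 -0.17665838] [[-0.3, -0.8], [0.4, -1.5], [1.0, -0.4], [-0.0, -1.6], [0.1, 0.7], [-0.5, 1.3], [-0.4, 0.7], [-0.1, 0.6]]
tip stone top: [array([[0.64156241, 0.03551966, 0.13      ]])]
(184, 102) 0.156 [188.  67.]
(184, 102) 0.145 [192.  67.]
(184, 102) 0.13 [197.  68.]
(180, 215) 0.156 [104.  64.]
(180, 215) 0.145 [107.  64.]
(180, 215) 0.13 [112.  65.]
(187, 75) 0.156 [208.  66.]
(187, 75) 0.145 [212.  66.]
(187, 75) 0.13 [218.  67.]
(187, 88) 0.156 [198.  65.]
(187, 88) 0.145 [202.  66.]
(187, 88) 0.13 [208.  67.]
```

Look-alikes for the pick: none. For the stuck stone, there are pink pieces at (208,209) and (362,278) in the top view, plus the standing columns. The real one is the dark stone in the slot at about (265,155); its measured length of 84 mm matches 85. Now moving to the approach.

Emit:
{"method": "jog_arm", "body": {"commands": "-1 0.5 -1 -1 -1;-3 1.5 -2 -2 -1;-5 2.5 -3 -3 -1;-7 3.5 -4 -4 -1;-9 4.5 -5 -5 -1;-11 5.5 -5.2 -6 -1;-13 6.5 -5.2 -7 -1;-15 7.5 -5.2 -8 -1;-15 7.5 -5.2 -9 -1;-15 7.5 -5.2 -10 -1;-15 7.5 -5.2 -11 -1;-15 7.5 -5.2 -12 -1"}}

```text
time: 1.35
tool_pos: [0.4818, -0.2807, 0.3797]
tool_rot: [2.632, -1.715, -0.002]
ft_force: [1.2, -0.2, 1.1]
gripper_width: 0.0857
```

```bash
python3 - <<'E'
from go import *
print(bot.read_state()["q"])
go(0.55,0.0,0.40,-0.04)
go(0.46,0.353,0.30,-0.177)
E
```

```text
[-1.67426134e-01 -1.82521436e-02  2.64506880e-01 -2.05693071e-04
 -1.85464237e+00  5.83191432e-01]
units [-9.17 -7.03 -0.81] twist -7.99 rows>= 6.0 | head -1.155 tilt 0.06
units [-23.54  -9.44   3.2 ] twist -7.0 rows>= 13.0 | head -1.155 tilt 0.06
```

Emit:
{"method": "jog_arm", "body": {"commands": "-1.5 -1.2 -0.2 -1 -1;-3 -2.4 -0.4 -2 -1;-4.5 -3.6 -0.6 -3 -1;-6 -4.8 -0.8 -4 -1;-7.5 -6 -0.8 -5 -1;-9.2 -7 -0.8 -6 -1;-9.2 -7 -0.8 -7 -1;-9.2 -7 -0.8 -8 -1;-9.2 -7 -0.8 -8 -1"}}

```text
time: 2.25
tool_pos: [0.5505, -0.0003, 0.4]
tool_rot: [3.141, -0.068, -0.001]
ft_force: [-0.2, -0.9, -0.3]
gripper_width: 0.0855
```

```bash
python3 - <<'E'
from go import *
print(bot.read_state()["q"])
c=snap("wrist","w1")
go(0.46,0.353,0.30,-0.177)
E
```

```text
[ 3.64427520e-01 -2.18199267e-02  2.99398458e-01 -1.76392820e-04
 -1.89266522e+00  1.16328301e+00]
units [ -4.29 -13.96   4.  ] twist 0.92 rows>= 8.0 | head -0.0479 tilt 0.03
```

View pics/w1.png

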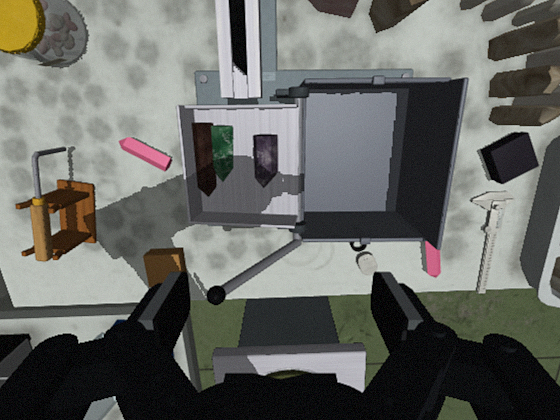

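```bash
python3 - <<'E'
from go import *
c=pickle.load(open("pics/w1.pkl","rb")); st=np.load("st.npy");pk=np.load("pk.npy")
im=cv2.imread("pics/w1.png"); f=2
def D(x,y,w,h,nm,f):
    o=np.array([x,y]); m=cv2.resize(im[y:y+h,x:x+w],None,fx=f,fy=f,interpolation=cv2.INTER_CUBIC)
    def S(P,col,p=st): cv2.polylines(m,[((proj(c,T(p,P))-o+.5)*f-.5).round().astype(int)],False,col,1,cv2.LINE_AA)
    S([(-115,0,105),(-115,92,236)],(0,0,255))
    S([(97,-9.5,13),(97,-170.5,13),(-97,-170.5,13),(-97,-9.5,13),(97,-9.5,13)],(0,0,255))
    S([(190,57,165),(82,57,165),(82,73,165),(190,73,165)],(0,255,0))
    S([(97,-170.5,163),(-97,-170.5,163)],(0,160,255))
    S([(190,46,165),(82,46,165),(82,84,165),(190,84,165)],(255,0,255))
    S([(-75,140*.99,130),(75,140*.99,113)],(255,0,0))
    S([(-45,-9,99),(-45,9,99),(45,9,99),(45,-9,99),(-45,-9,99)],(255,0,0),pk)
    S([(45,0,90),(115,0,90),(115,0,24)],(255,0,0),pk)
    cv2.imwrite(f"pics/{nm}.png",m)
D(10,120,150,150,"w1a",4); D(170,0,310,310,"w1b",1.9)
D(200,0,110,110,"w1c",5.3)
E
```

```text
(no output)
```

View pics/w1a.png

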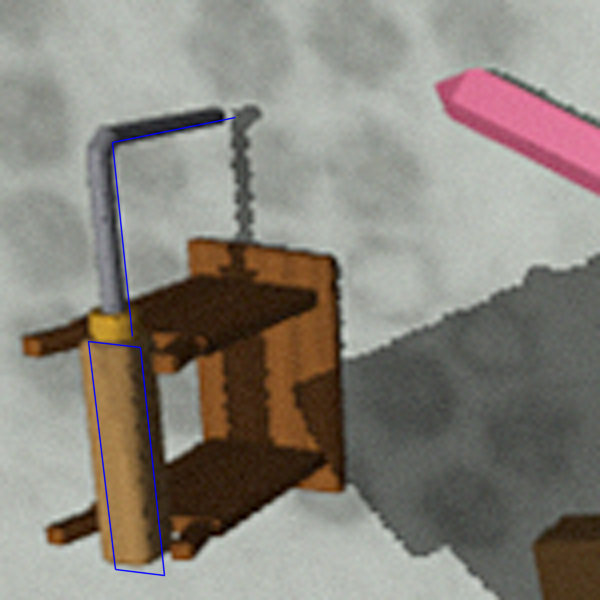

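View pics/w1b.png

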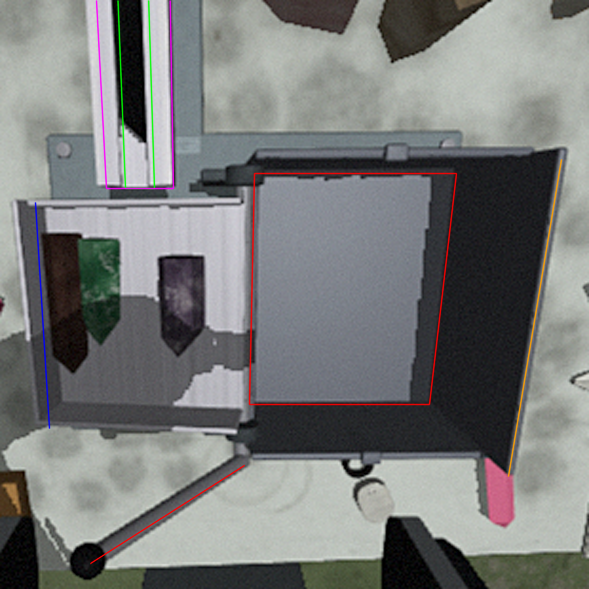

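View pics/w1c.png

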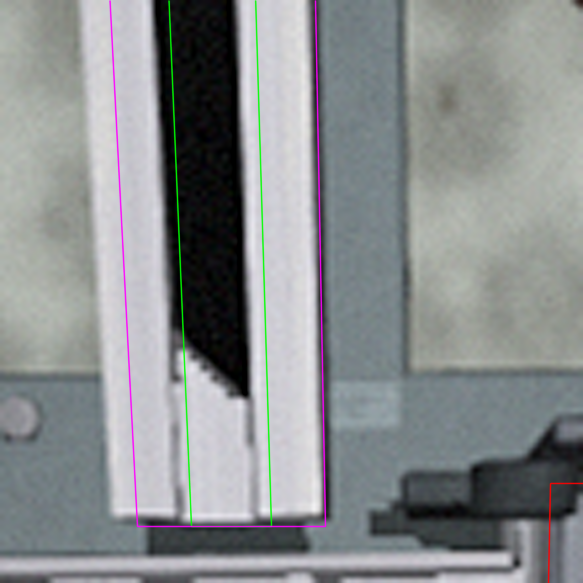

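Emit:
{"method": "jog_arm", "body": {"commands": "-0.5 -1.7 0.5 0.2 -1;-1 -3.5 1 0.4 -1;-1.6 -5.2 1.5 0.6 -1;-2.2 -7 2 0.9 -1;-2.7 -8.7 2.5 0.9 -1;-3.2 -10.5 3 0.9 -1;-3.8 -12.2 3.5 0.9 -1;-4.3 -14 4 0.9 -1;-4.3 -14 4 0.9 -1"}}

```text
time: 3.2
tool_pos: [0.4568, 0.3572, 0.2961]
tool_rot: [3.127, -0.268, -0.007]
ft_force: [-1.0, 0.2, -0.2]
gripper_width: 0.0857
```

```bash
python3 - <<'E'
from go import *
s=bot.read_state();print(s["q"],s["tool_pos"])
c=snap("wrist","w2"); print(cam(c))
E
```

```text
[ 1.00788579e+00  1.68504078e-03  1.30090481e-01 -2.38695369e-03
 -1.70447862e+00  3.91568060e-01] [0.45682542 0.35719257 0.29614809]
(array([0.5369631 , 0.34396574, 0.41951084]), array([-0.31351619,  0.05103037, -0.94821068]))
```

View pics/w2.png

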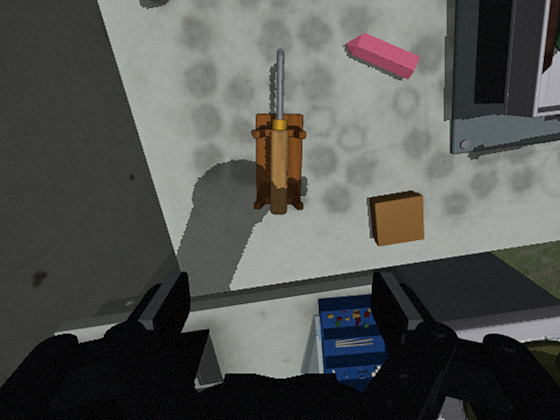

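```bash
python3 - <<'E'
from go import *
crop("w2",235,40,90,180)
E
```

```text
scale 3.2222222222222223 off 235 40
```

View pics/w2_c.png

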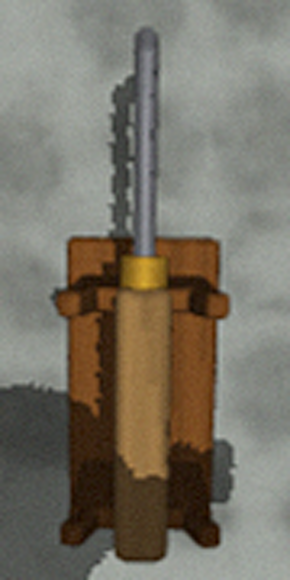

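```bash
python3 - <<'E'
from go import *
c=pickle.load(open("pics/w2.pkl","rb")); pk=np.load("pk.npy")
k=3.2222; U=lambda x,y:(235+x/k,40+y/k)
obs=[((45,0,99),U(143.5,290)),((-45,0,99),U(141,558)),((113,0,93.5),U(146,38))]
f=lambda p:np.concatenate([proj(c,T(p,[P]))[0]-u for P,u in obs])
r=least_squares(f,pk); print(r.x,r.fun.round(2)); 
f2=lambda p:np.concatenate([proj(c,T(p[:3],[P*np.array([1,1,1])+[0,0,p[3]]]))[0]-u for P,u in obs])
r2=least_squares(f2,[*pk,0],x_scale=[.1,.1,.1,10]);print(r2.x,r2.fun.round(2))
np.save("pkw.npy",r.x)
w1=pickle.load(open("pics/w1.pkl","rb"))
print((proj(w1,T(r.x,[(45,0,99),(-45,0,99),(115,0,93.5)]))-[10,120])*4)
go(r.x[0],r.x[1],0.16,r.x[2])
E
```

```text
[ 0.47231403  0.35497982 -0.18226733] [ 0.04 -1.87 -0.02  1.55 -0.02  0.51]
[ 0.47222888  0.35498996 -0.18226351 -2.13059701] [ 0.04 -1.93 -0.02  0.98 -0.02  0.97]
[[ 98.45265247 338.68296452]
 [123.46358646 566.97256383]
 [ 88.96855523 137.84564181]]
units [ 0.58 -0.11  5.51] twist 0.07 rows>= 3.0 | head -0.1718 tilt 0.23
```

Emit:
{"method": "jog_arm", "body": {"commands": "0.3 -0.1 2 0.1 -1;0.6 -0.1 4 0.1 -1;0.6 -0.1 5.5 0.1 -1;0.6 -0.1 5.5 0.1 -1"}}

```text
time: 3.65
tool_pos: [0.4726, 0.3505, 0.1566]
tool_rot: [3.12, -0.296, -0.011]
ft_force: [0.1, 0.0, -0.9]
gripper_width: 0.0857
```

```bash
python3 - <<'E'
from go import *
s=bot.read_state();print(s["tool_pos"])
snap("wrist","w3"); 
go(0.472,0.353,0.09,-0.18)
E
```

```text
[0.47260475 0.35048811 0.15656434]
units [-0.09 -0.05  2.85] twist -0.06 rows>= 2.0 | head -0.1883 tilt 0.25
```

View pics/w3.png

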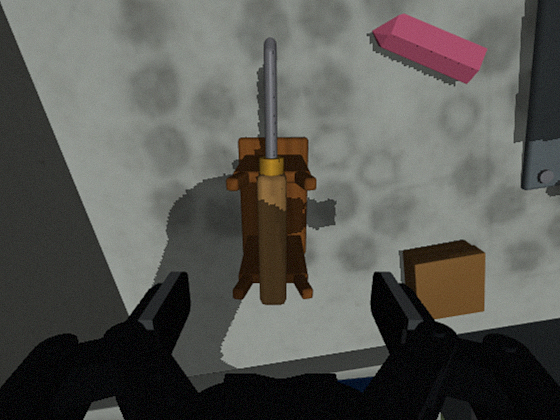

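```bash
python3 - <<'E'
from go import *
go(0.4725,0.3552,0.09,-0.181)
E
```

```text
units [-0.08 -0.14  2.85] twist -0.05 rows>= 2.0 | head -0.1883 tilt 0.25
```

Emit:
{"method": "jog_arm", "body": {"commands": "-0.1 -0.15 1 -0.1 -1;-0.1 -0.15 2 -0.1 -1;-0.1 -0.15 2.85 -0.1 -1;-0.1 -0.15 2.85 -0.1 -1"}}

```text
time: 4.1
tool_pos: [0.4726, 0.3574, 0.0922]
tool_rot: [3.13, -0.271, -0.0]
ft_force: [0.2, 0.0, 0.7]
gripper_width: 0.0856
```

```bash
python3 - <<'E'
from go import *
s=bot.read_state();print(s["tool_pos"],s["ft_force"])
snap("wrist","w4"); go(0.4725,0.3552,0.09,-0.181)
E
```

```text
[0.47259996 0.35739032 0.0921997 ] [0.1633684  0.03389334 0.71615193]
units [-0.01  0.11  0.16] twist 0.06 rows>= 1.0 | head -0.1721 tilt 0.12
```

View pics/w4.png

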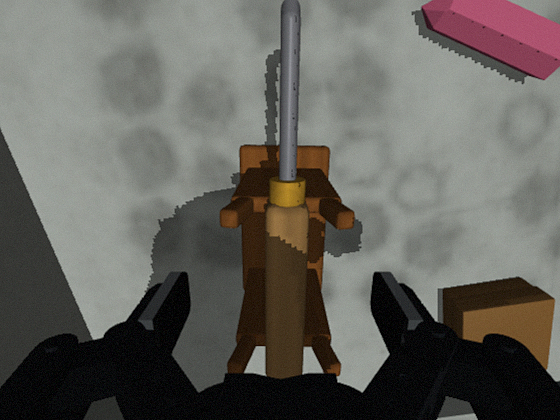

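Emit:
{"method": "jog_arm", "body": {"commands": "0 0.1 0.1 0.05 -1;0 0.1 0.1 0.05 0;0 0.1 0.1 0.05 1;0 0.1 0.1 0.05 1;0 0.1 0.1 0.05 1;0 0.1 0.1 0.05 1;0 0.1 0.1 0.05 1;0 0.1 0.1 0.05 1", "grip_force": 70}}

```text
time: 4.95
tool_pos: [0.472, 0.3555, 0.0894]
tool_rot: [-3.129, 0.279, -0.001]
ft_force: [0.1, -0.0, 2.0]
gripper_width: 0.0172
```

```bash
python3 - <<'E'
from go import *
s=bot.read_state();print(s["tool_pos"],s["ft_force"],s["gripper_width"])
snap("wrist","w5")
E
```

```text
[0.4720457  0.35547212 0.08941866] [ 0.11042126 -0.03609838  1.95851654] 0.017230041141652327
```

View pics/w5.png

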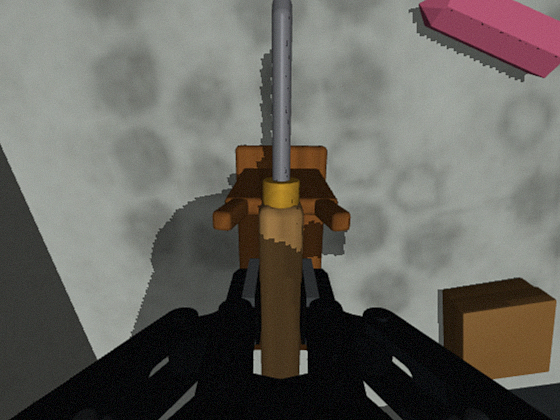

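Emit:
{"method": "jog_arm", "body": {"commands": "0 0 -0.3 0 1;0 0 -0.8 0 1;0 0 -1.6 0 1;0 0 -2.6 0 1;0 0 -3.8 0 1;0 0 -5 0 1;0 0 -6.2 0 1;0 0 -7.4 0 1;0 0 -7.8 0 1;0 0 -7.8 0 1"}}

```text
time: 6.0
tool_pos: [0.4723, 0.3556, 0.2863]
tool_rot: [-3.126, 0.279, -0.003]
ft_force: [-0.5, -0.4, -2.0]
gripper_width: 0.0171
```

```bash
python3 - <<'E'
from go import *
s=bot.read_state();print(s["tool_pos"],s["ft_force"],s["gripper_width"])
go(0.50,0.06,0.285,-0.042)
go(0.638,0.038,0.285,-0.042)
E
```

```text
[0.4722686  0.35555794 0.28629073] [-0.47887831 -0.37916906 -1.97323444] 0.017070345637693767
units [ 3.19 11.44  0.02] twist -0.97 rows>= 6.0 | head -0.178 tilt 0.21
units [ 8.77 11.33  0.03] twist -0.97 rows>= 8.0 | head -0.178 tilt 0.21
```

Emit:
{"method": "jog_arm", "body": {"commands": "0.4 0.5 0 0 1;1 1.4 0 -0.2 1;2 2.6 0 -0.4 1;3 3.9 0 -0.6 1;4 5.2 0 -0.8 1;5 6.5 0 -1 1;6 7.8 0 -1 1;7 9 0 -1 1;8 10.2 0 -1 1;8.8 11.3 0 -1 1;8.8 11.3 0 -1 1;8.8 11.3 0 -1 1"}}

```text
time: 7.2
tool_pos: [0.6382, 0.0369, 0.2818]
tool_rot: [3.14, -0.063, -0.005]
ft_force: [-0.5, 1.0, -0.7]
gripper_width: 0.0172
```

```bash
python3 - <<'E'
from go import *
s=bot.read_state();print(s["tool_pos"],s["ft_force"],s["gripper_width"])
for n in("wrist","top","side"): snap(n,n+"6")
go(0.638,0.038,0.285,-0.042)
E
```

```text
[0.63818201 0.0368938  0.28177593] [-0.48331895  1.02662831 -0.72532859] 0.017193919783358668
units [-0.    0.03 -0.06] twist 0.03 rows>= 1.0 | head -0.0374 tilt 0.06
```

View pics/wrist6.png

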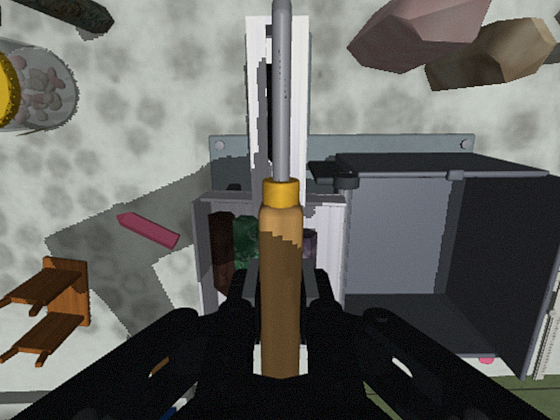

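View pics/top6.png

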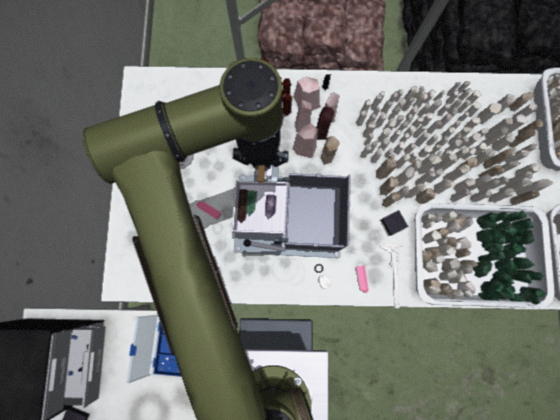

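View pics/side6.png

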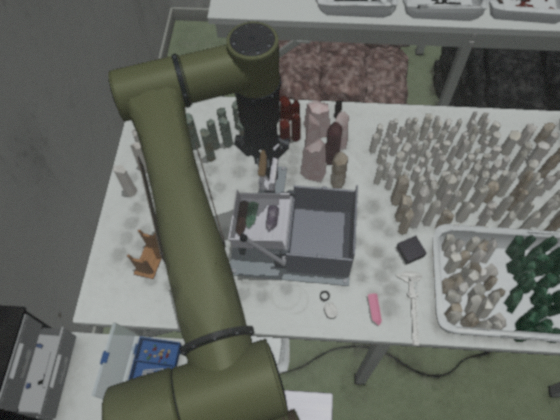

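```bash
python3 - <<'E'
from go import *
crop("wrist6",225,0,110,82,"w6a"); crop("wrist6",225,80,160,130,"w6b"); 
st=np.load("st.npy"); c=pickle.load(open("pics/wrist6.pkl","rb"))
print(cam(c))
print(proj(c,T(st,[(82,46,165),(82,84,165),(213,46,165),(213,84,165),(82,65,165),(210,65,165)])).round(1))
E
```

```text
scale 7.073170731707317 off 225 0
scale 4.461538461538462 off 225 80
(array([0.71927248, 0.03381558, 0.40520403]), array([-0.31661452,  0.01280514, -0.94846786]))
[[305.6 208.9]
 [258.  208.8]
 [310.9  22.2]
 [254.   22.1]
 [281.8 208.9]
 [282.4  27.2]]
```

View pics/w6a.png

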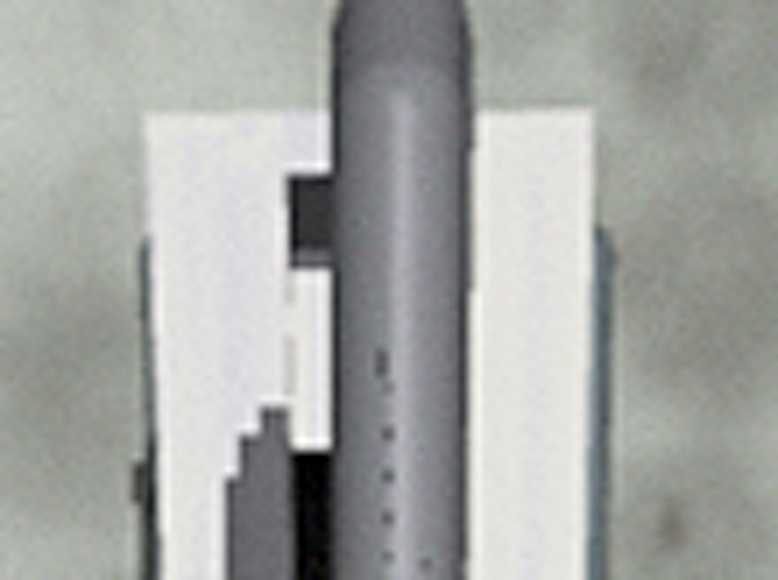

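View pics/w6b.png

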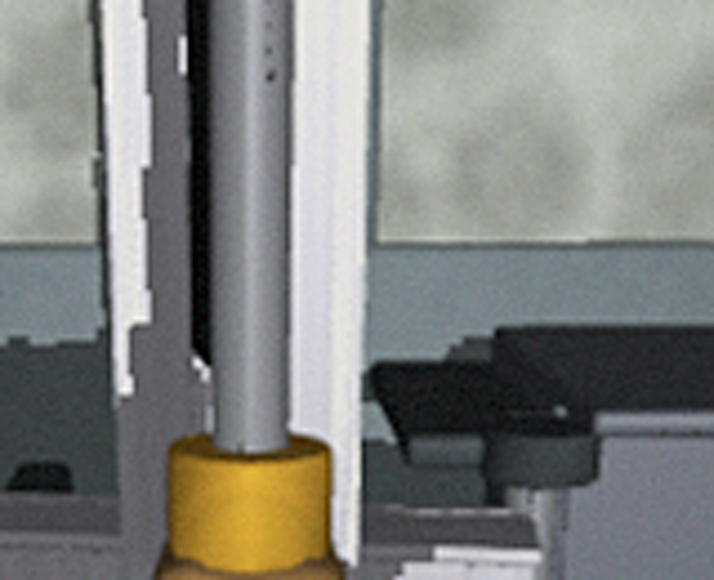

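```bash
python3 - <<'E'
from go import *
st=np.load("st.npy"); c6=pickle.load(open("pics/wrist6.pkl","rb"));c1=pickle.load(open("pics/w1.pkl","rb"))
obs=[(c6,(215,86,165),(245.8,15.8)),(c6,(215,44,165),(309,15.6)),(c6,(210,73,165),(265.6,25.2)),(c6,(82,44,165),(305.2,205.5)),
(c1,(82,86,165),(200+112/5.3,515/5.3)),(c1,(82,44,165),(200+323/5.3,519/5.3)),(c1,(82,73,165),(200+178/5.3,518/5.3)),(c1,(82,57,165),(200+256/5.3,520/5.3)),
(c1,(-115,92,236),(216.5,294.3))]
f=lambda p:np.concatenate([proj(c,T(p,[P]))[0]-u for c,P,u in obs])
r=least_squares(f,st); print(r.x,r.fun.reshape(-1,2).round(1).tolist())
p=r.x; np.save("stw.npy",p)
# foot from wrist6: not visible; from w1 no.
for k in (197,199): print(T(p,[(k-115,65,200)]))
print("slot line heading",p[2])
# closed-end gap: white/black boundary at (310,450)/7.07
for uv in [(225+312/7.07,450/7.07)]:
    for z in(.156,.145,.13):
        w=ray(c6,uv,z); d=w[:2]-p[:2];c,s=np.cos(p[2]),np.sin(p[2]); print(z,(1000*np.array([c*d[0]+s*d[1],-s*d[0]+c*d[1]])).round(1))
# actual pick tip: rod lateral offsets
q=(225+404/7.07,30/7.07); 
s=bot.read_state();print(s["tool_pos"], ray(c6,q,s["tool_pos"][2]+.0035))
go(*T(p,[(84,65,285)])[0],p[2])
E
```

```text
[ 0.55907028 -0.02440973 -0.03438062] [[-0.0, 0.4], [0.0, 0.1], [-0.1, -0.6], [0.1, 1.3], [0.2, 0.3], [-0.3, -0.9], [-0.1, -0.4], [0.2, -1.0], [-0.1, 0.6]]
[[0.64325612 0.03773321 0.2       ]]
[[0.64525494 0.03766446 0.2       ]]
slot line heading -0.03438062218605313
0.156 [187.2  71.3]
0.145 [188.5  71.6]
0.13 [190.3  72.1]
[0.63804466 0.03881315 0.283385  ] [0.75055408 0.03181722 0.286885  ]
units [ 0.29  0.04 -0.06] twist -0.02 rows>= 1.0 | head -0.0374 tilt 0.06
```

Emit:
{"method": "jog_arm", "body": {"commands": "0.3 -0.1 0.5 -0.05 1;0.3 -0.1 1.1 -0.05 1;0.3 -0.1 1.6 -0.05 1;0.3 -0.1 1.6 -0.05 1;0.3 -0.1 1.6 -0.05 1"}}

```text
time: 7.85
tool_pos: [0.646, 0.0407, 0.2439]
tool_rot: [3.141, -0.048, -0.001]
ft_force: [0.4, 0.7, -0.6]
gripper_width: 0.0175
```

```bash
python3 - <<'E'
from go import *
s=bot.read_state();print(s["tool_pos"],s["ft_force"],s["gripper_width"])
snap("wrist","w7"); snap("side","side7"); s=bot.read_state();print(s["tool_pos"])
crop("w7",220,0,130,100); crop("side7",220,120,100,75)
go(0.6452,0.0377,.20,-0.0344)
E
```

```text
[0.64599505 0.0407087  0.24388059] [ 0.41177858  0.67684612 -0.64732123] 0.017458951249322733
[0.6463232  0.04063    0.24508489]
scale 5.8 off 220 0
scale 7.733333333333333 off 220 120
units [-0.04  0.12  1.8 ] twist 0.02 rows>= 1.0 | head -0.031 tilt 0.09
```

View pics/w7_c.png

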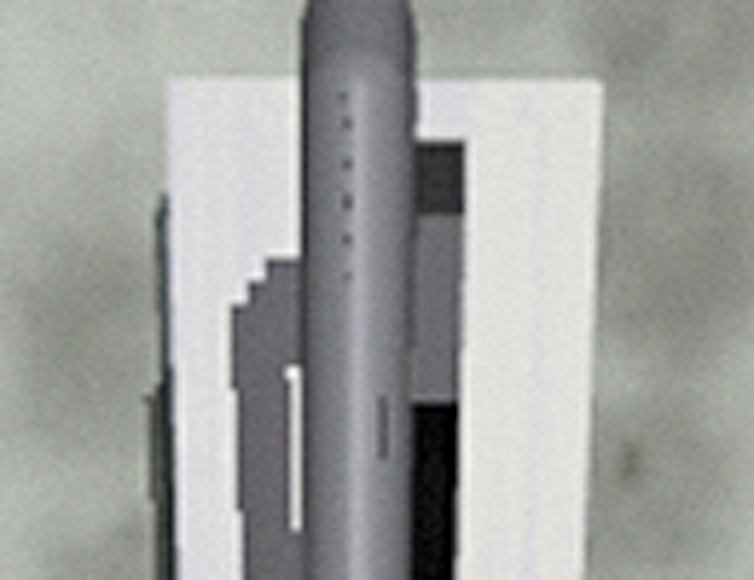

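View pics/side7_c.png

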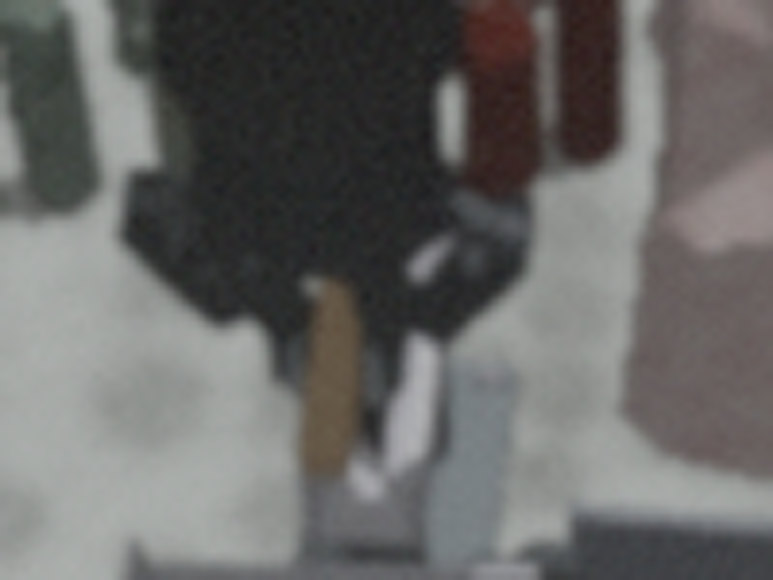

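Emit:
{"method": "jog_arm", "body": {"commands": "-0.05 0.06 0 0 1;-0.1 0.12 0 0 1;-0.1 0.12 0 0 1;-0.1 0.12 0.2 0 1;-0.1 0.12 0.4 0 1;-0.1 0.12 0.6 0 1;-0.1 0.12 0.8 0 1;-0.1 0.12 0.8 0 1"}}

```text
time: 8.75
tool_pos: [0.6431, 0.0376, 0.2226]
tool_rot: [3.141, -0.049, -0.003]
ft_force: [0.9, -0.1, -1.2]
gripper_width: 0.0166
```

```bash
python3 - <<'E'
from go import *
s=bot.read_state();print(s["tool_pos"],s["ft_force"],s["gripper_width"])
snap("wrist","w8"); s=bot.read_state();print(s["tool_pos"],s["ft_force"])
crop("w8",220,0,130,100)
go(0.643,0.0377,.20,-0.0344)
E
```

```text
[0.64308075 0.03761929 0.22261943] [ 0.87351632 -0.11323773 -1.18842313] 0.016561980299125558
[0.6432635  0.03757556 0.22333108] [-0.40387232  0.52405036 -0.96628012]
scale 5.8 off 220 0
units [-0.01 -0.    0.93] twist 0.02 rows>= 1.0 | head -0.0313 tilt 0.07
```

View pics/w8_c.png

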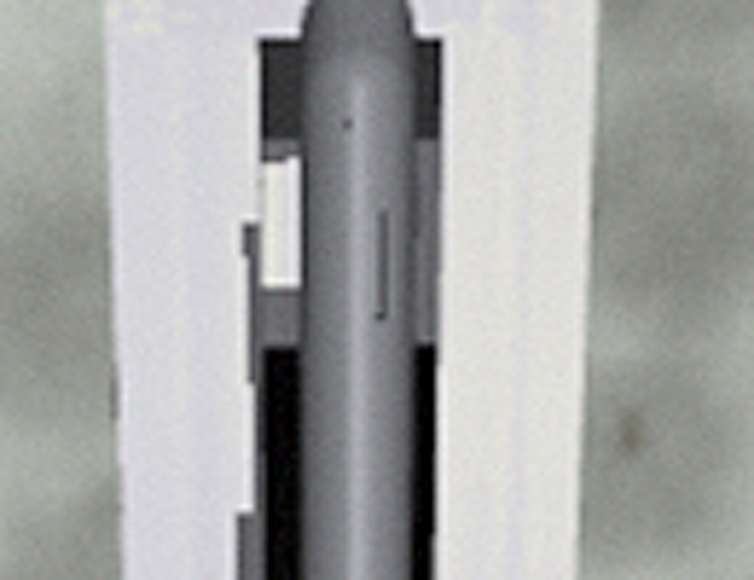

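Emit:
{"method": "jog_arm", "body": {"commands": "0 0 0.2 0 1;0 0 0.4 0 1;0 0 0.6 0 1;0 0 0.8 0 1;0 0 0.85 0 1;0 0 0.85 0 1"}}

```text
time: 9.4
tool_pos: [0.6433, 0.0376, 0.2024]
tool_rot: [3.141, -0.049, -0.001]
ft_force: [0.9, 0.5, -1.2]
gripper_width: 0.0168
```

```bash
python3 - <<'E'
from go import *
s=bot.read_state();print(s["tool_pos"],s["ft_force"],s["gripper_width"])
snap("wrist","w9"); s=bot.read_state();print(s["tool_pos"],s["ft_force"],s["q"])
crop("w9",200,0,160,120)
st=np.load("stw.npy"); go(*T(st,[(66-115,65,201)])[0],st[2])
E
```

```text
[0.64332281 0.03755036 0.20237299] [ 0.9048753   0.52667729 -1.17447221] 0.016787718154068362
[0.64347069 0.03754479 0.20279453] [ 0.09507056  0.65073488 -1.31032952] [ 3.68116615e-01  1.57721629e-01  1.24601254e-01  8.87831762e-05
 -1.53778745e+00  1.17138717e+00]
scale 4.833333333333333 off 200 0
units [-5.25 -0.02  0.07] twist 0.02 rows>= 3.0 | head -0.0313 tilt 0.01
```

View pics/w9_c.png

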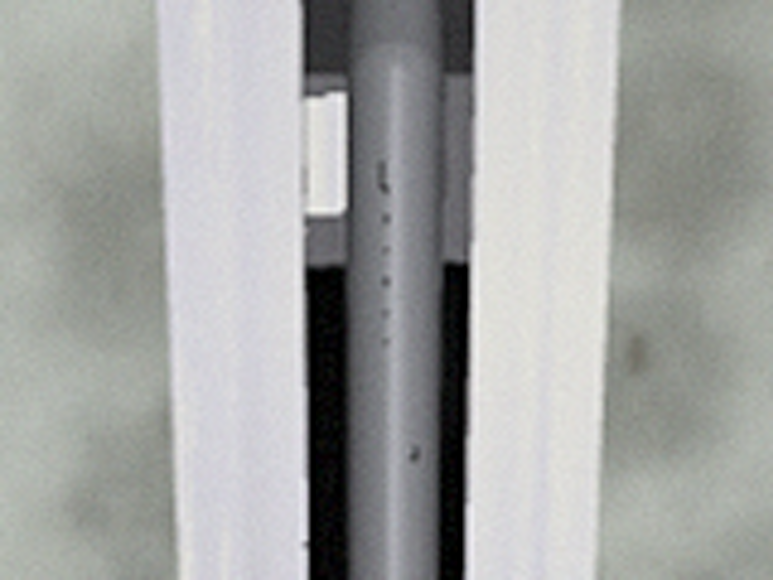

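Emit:
{"method": "jog_arm", "body": {"commands": "-0.2 0 0.05 0 1;-0.4 0 0.05 0 1;-0.6 0 0.05 0 1;-0.8 0 0.05 0 1;-1 0 0.05 0 1;-1.2 0 0.05 0 1;-1.4 0 0.05 0 1;-1.6 0 0.05 0 1;-1.8 0 0.05 0 1;-2 0 0.05 0 1;-2 0 0.05 0 1"}}

```text
time: 10.55
tool_pos: [0.593, 0.0392, 0.2018]
tool_rot: [-3.141, 0.049, -0.0]
ft_force: [0.1, -0.4, -1.3]
gripper_width: 0.0168
```

```bash
python3 - <<'E'
from go import *
s=bot.read_state();print(s["tool_pos"],s["ft_force"],s["gripper_width"])
snap("wrist","w10"); s=bot.read_state();print(s["tool_pos"],s["ft_force"])
st=np.load("stw.npy"); go(*T(st,[(66-115,65,201)])[0],st[2])
E
```

```text
[0.59296604 0.03920824 0.2017914 ] [ 0.13505103 -0.40905511 -1.25928063] 0.016830344709257313
[0.59319372 0.03918241 0.20168013] [ 0.01125246  1.02524645 -1.01143295]
units [-3.24 -0.02  0.03] twist 0.02 rows>= 2.0 | head -0.0311 tilt 0.01
```

View pics/w10.png

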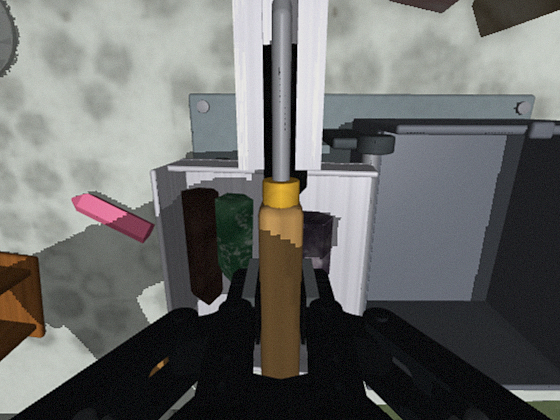

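Emit:
{"method": "jog_arm", "body": {"commands": "-0.3 0 0 0 1;-0.6 0 0 0 1;-0.9 0 0 0 1;-1.2 0 0 0 1;-1.5 0 0 0 1;-1.8 0 0 0 1;-2.1 0 0 0 1;-2.4 0 0 0 1;-2.7 0 0 0 1;-3 0 0 0 1;-3.2 0 0 0 1;-3.2 0 0 0 1"}}

```text
time: 11.8
tool_pos: [0.5131, 0.0417, 0.2018]
tool_rot: [-3.141, 0.049, -0.001]
ft_force: [0.0, -0.5, -0.9]
gripper_width: 0.017
```

```bash
python3 - <<'E'
from go import *
s=bot.read_state();print(s["tool_pos"],s["ft_force"],s["gripper_width"])
snap("wrist","w11"); snap("side","side11");snap("top","top11"); s=bot.read_state();print(s["tool_pos"],s["ft_force"])
crop("side11",220,130,150,110)
E
```

```text
[0.51306334 0.04173712 0.20180629] [ 0.01671537 -0.48320385 -0.93867489] 0.016959265493447014
[0.51352103 0.04169668 0.20145032] [-0.20653087 -0.10666473 -2.4937405 ]
scale 5.2 off 220 130
```

View pics/w11.png

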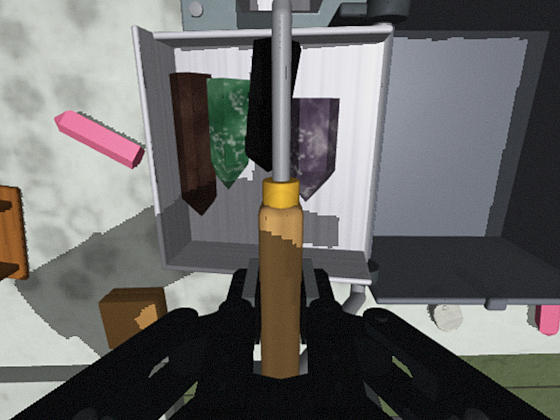

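View pics/side11_c.png

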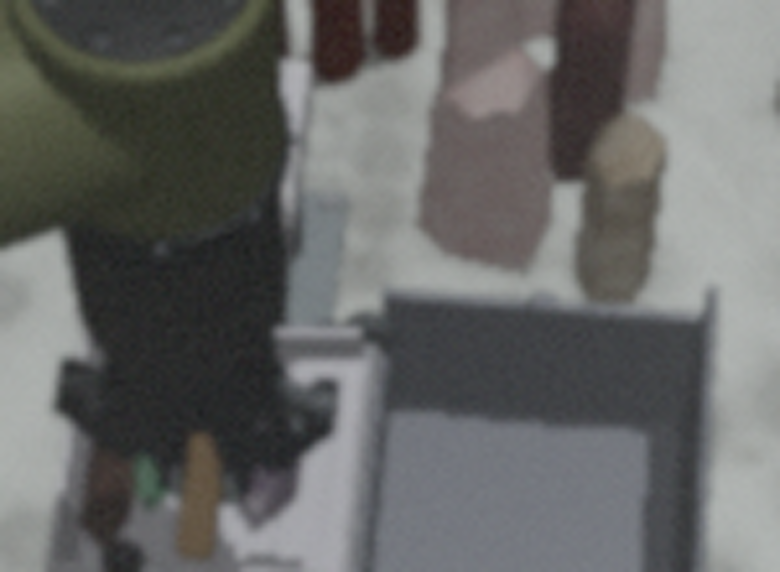

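Emit:
{"method": "jog_arm", "body": {"commands": "0.1 0 -0.5 0 1;0.3 0 -1.3 0 1;0.5 0 -2.3 0 1;0.5 0 -3.3 0 1;0.5 0 -4 0 1;0.5 0 -4 0 1"}}

```text
time: 12.55
tool_pos: [0.5272, 0.0411, 0.3052]
tool_rot: [-3.14, 0.05, -0.008]
ft_force: [-0.2, -0.0, -1.3]
gripper_width: 0.0169
```

```bash
python3 - <<'E'
from go import *
s=bot.read_state();print(s["tool_pos"],s["ft_force"],s["gripper_width"])
snap("wrist","w12")
go(0.4723,0.3556,0.285,-0.178)
E
```

```text
[0.52715613 0.04110092 0.30521002] [-0.18464815 -0.02263695 -1.30248905] 0.01692601867196967
units [ -2.57 -12.49   0.72] twist 1.05 rows>= 7.0 | head -0.0316 tilt 0.14
```

View pics/w12.png

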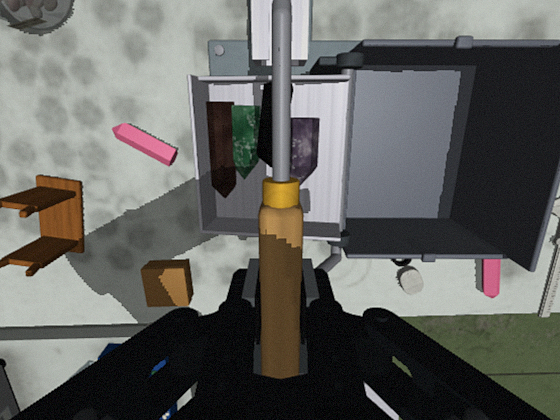

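Four stones now lie side by side in the tray: brown (221,150), green (245,140), the dark freed one (270,125) and purple (302,150). Next I take the pick back over its rest.

Emit:
{"method": "jog_arm", "body": {"commands": "-0.2 -0.7 0 0.1 1;-0.4 -2 0.1 0.3 1;-0.7 -3.5 0.2 0.5 1;-1 -5 0.3 0.7 1;-1.3 -6.5 0.4 0.9 1;-1.6 -8 0.5 1 1;-1.9 -9.3 0.6 1.05 1;-2.2 -10.6 0.7 1.05 1;-2.4 -11.7 0.7 1.05 1;-2.6 -12.5 0.7 1.05 1;-2.6 -12.5 0.7 1.05 1;-2.6 -12.5 0.7 1.05 1"}}

```text
time: 13.8
tool_pos: [0.4707, 0.3556, 0.2833]
tool_rot: [3.128, -0.278, -0.001]
ft_force: [-0.7, 0.1, -0.3]
gripper_width: 0.0167
```

```bash
python3 - <<'E'
from go import *
go(0.4722,0.3556,0.12,-0.178)
snap("wrist","w13")
s=bot.read_state();print(s["tool_pos"],s["ft_force"],s["gripper_width"])
go(0.4722,0.3556,0.12,-0.178)
E
```

```text
units [ 0.06 -0.02  6.53] twist 0.0 rows>= 4.0 | head -0.1774 tilt 0.09
[0.47093816 0.35518012 0.28371871] [-0.28477854 -0.18036056 -2.09577434] 0.016894564457129425
units [ 0.05 -0.03  6.55] twist -0.0 rows>= 4.0 | head -0.1781 tilt 0.04
```

View pics/w13.png

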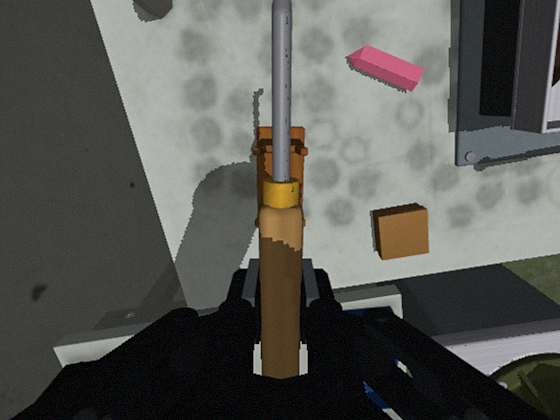

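Emit:
{"method": "jog_arm", "body": {"commands": "0.05 0 0.5 0 1;0.05 0 1.4 0 1;0.05 0 2.4 0 1;0.05 0 3.4 0 1;0.05 0 4.4 0 1;0.05 0 5.2 0 1;0.05 0 5.9 0 1;0.05 0 6.3 0 1;0.05 0 6.5 0 1;0.05 0 6.5 0 1;0.05 0 6.5 0 1"}}

```text
time: 14.95
tool_pos: [0.4725, 0.3556, 0.1226]
tool_rot: [-3.128, 0.279, -0.002]
ft_force: [0.0, -0.2, -1.0]
gripper_width: 0.017
```

```bash
python3 - <<'E'
from go import *
snap("wrist","w14")
s=bot.read_state();print(s["tool_pos"],s["ft_force"],s["gripper_width"])
go(0.4722,0.3556,0.0905,-0.178)
E
```

```text
[0.47247434 0.35571513 0.12270754] [-0.66180482 -0.71441847 -1.45547064] 0.016566334579492376
units [-0.01  0.01  1.29] twist 0.0 rows>= 1.0 | head -0.178 tilt 0.1
```

View pics/w14.png

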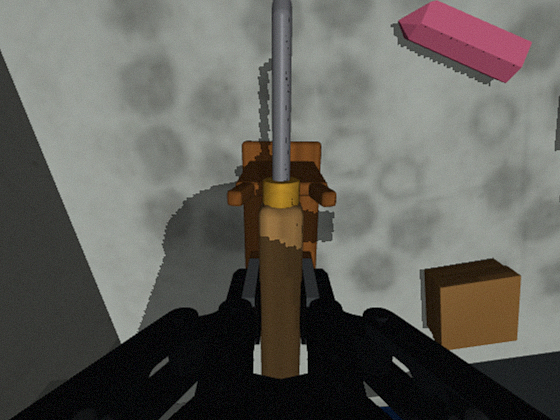

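Emit:
{"method": "jog_arm", "body": {"commands": "0 0 0.3 0 1;0 0 0.6 0 1;0 0 0.9 0 1;0 0 1.1 0 1;0 0 1.2 0 1;0 0 1.3 0 1;0 0 1.3 0 1"}}

```text
time: 15.7
tool_pos: [0.4722, 0.3556, 0.0895]
tool_rot: [-3.129, 0.279, -0.001]
ft_force: [-1.4, -0.5, 1.6]
gripper_width: 0.0169
```

```bash
python3 - <<'E'
from go import *
s=bot.read_state();print(s["tool_pos"],s["ft_force"],s["gripper_width"])
go(0.4722,0.3556,0.0897,-0.178)
E
```

```text
[0.47217325 0.35560956 0.08947001] [-1.40545731 -0.51310816  1.56006976] 0.01686683906596836
units [ 0.    0.   -0.01] twist 0.0 rows>= 1.0 | head -0.1778 tilt 0.04
```

Emit:
{"method": "jog_arm", "body": {"commands": "0 0 0 0 0.5;0 0 0 0 0;0 0 0 0 -1;0 0 0 0 -1;0 0 0 0 -1;0 0 0 0 -1;0 0 -0.5 0 -1;0 0 -1.5 0 -1;0 0 -3 0 -1;0 0 -4.5 0 -1;0 0 -6 0 -1;0 0 -7.5 0 -1"}}

```text
time: 16.9
tool_pos: [0.472, 0.3551, 0.2795]
tool_rot: [-3.128, 0.279, -0.001]
ft_force: [0.3, 0.6, 0.5]
gripper_width: 0.085
```

```bash
python3 - <<'E'
from go import *
snap("wrist","w15"); snap("side","side15")
s=bot.read_state();print(s["tool_pos"],s["ft_force"],s["gripper_width"],s["q"])
st=np.load("stw.npy"); print(T(st,[(-115,92,236),(-115,0,265),(-115,-95,233)]),st)
E
```

```text
[0.47360266 0.35588193 0.28478397] [-0.65349661 -0.03117085  0.49262095] 0.08552332284162478 [ 0.98421704  0.01671116  0.12254903  0.00290957 -1.66564506  0.40853831]
[[ 0.44730064  0.0714889   0.236     ]
 [ 0.44413824 -0.02045673  0.265     ]
 [ 0.44087273 -0.11540059  0.233     ]] [ 0.55907028 -0.02440973 -0.03438062]
```

View pics/w15.png

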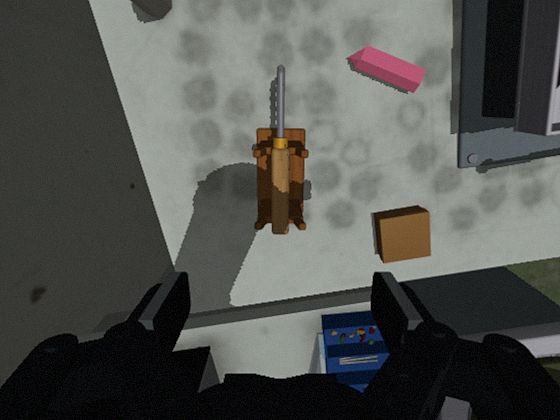

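```bash
python3 - <<'E'
from go import *
st=np.load("stw.npy"); 
go(*T(st,[(-118,150,285)])[0],st[2]); print(T(st,[(-118,150,285)]))
E
```

```text
units [ 0.53  9.1  -0.09] twist -1.03 rows>= 5.0 | head -0.1784 tilt 0.65
[[0.44629609 0.12955774 0.285     ]]
```

Emit:
{"method": "jog_arm", "body": {"commands": "0 1 0 -0.2 1;0.1 2.3 0 -0.4 1;0.2 3.6 0 -0.6 1;0.3 4.9 0 -0.8 1;0.4 6.2 0 -1 1;0.5 7.4 0 -1 1;0.5 8.4 0 -1 1;0.5 9.1 0 -1 1;0.5 9.1 0 -1 1;0.5 9.1 0 -1 1"}}

```text
time: 18.0
tool_pos: [0.4442, 0.1294, 0.2769]
tool_rot: [-3.14, 0.061, -0.001]
ft_force: [0.7, 0.7, -0.7]
gripper_width: 0.0002
```

```bash
python3 - <<'E'
from go import *
snap("wrist","w16")
st=np.load("stw.npy"); go(*T(st,[(-118,150,243)])[0],st[2]); go(*T(st,[(-118,110,243)])[0],st[2])
s=bot.read_state();print(s["tool_pos"],s["ft_force"],s["gripper_width"],s["q"])
E
```

```text
units [0.08 0.01 1.35] twist -0.03 rows>= 1.0 | head -0.0381 tilt 0.02
units [0.09 1.61 1.35] twist -0.03 rows>= 2.0 | head -0.0381 tilt 0.02
[0.4441887  0.1297647  0.27665867] [-0.26272219 -0.52020936  0.10414878] 7.4904687314223e-05 [ 7.22556346e-01 -3.25352830e-01 -1.94960002e-01 -2.91800950e-04
 -1.70086434e+00  8.10066716e-01]
```

View pics/w16.png

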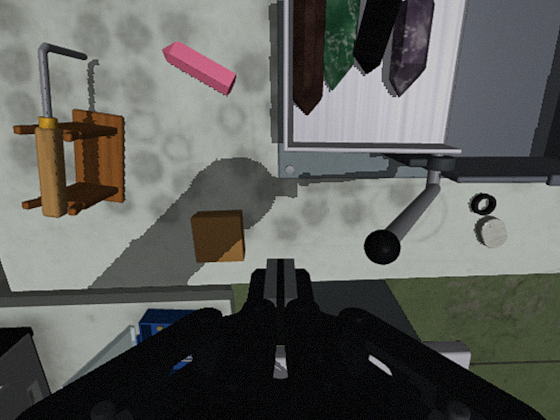

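Emit:
{"method": "jog_arm", "body": {"commands": "0.15 0 0.6 0 1;0.15 0 1.2 0 1;0.15 0.3 1.35 0 1;0.15 0.8 1.35 0 1;0.15 1.2 1.35 0 1;0.15 1.2 1.35 0 1"}}

```text
time: 18.65
tool_pos: [0.4469, 0.0979, 0.2437]
tool_rot: [-3.14, 0.063, -0.002]
ft_force: [-0.2, 0.9, 0.6]
gripper_width: 0.0004
```

```bash
python3 - <<'E'
from go import *
snap("wrist","w17")
s=bot.read_state();print(s["tool_pos"],s["ft_force"])
st=np.load("stw.npy"); 
for y,z in((0,.27),(-40,.26),(-64,.241)): go(*T(st,[(-116,y,z*1e3)])[0],st[2])
crop("w17",200,170,280,200)
E
```

```text
[0.44692255 0.098426   0.24364703] [0.32794843 0.82070682 0.23501692]
units [ 0.04  4.76 -1.06] twist -0.04 rows>= 3.0 | head -0.0398 tilt 0.09
units [ 0.05  6.36 -0.66] twist -0.04 rows>= 4.0 | head -0.0398 tilt 0.09
units [0.05 7.32 0.1 ] twist -0.04 rows>= 4.0 | head -0.0398 tilt 0.09
scale 2.7857142857142856 off 200 170
```

View pics/w17_c.png

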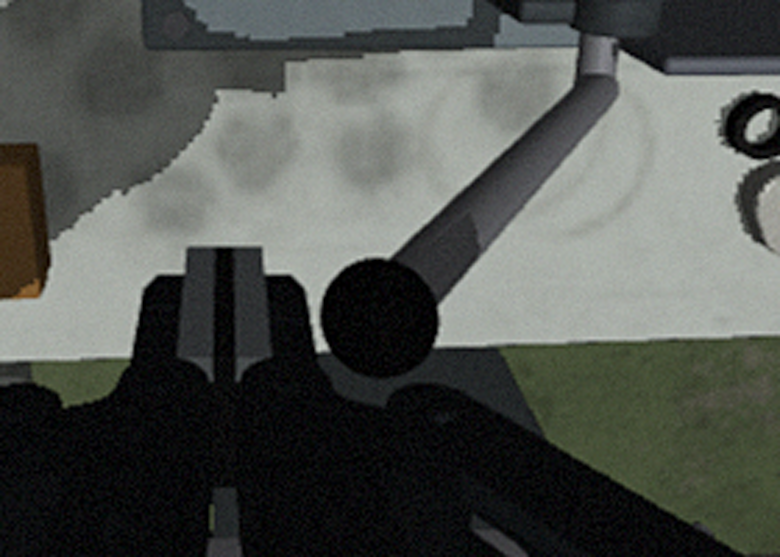

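Emit:
{"method": "jog_arm", "body": {"commands": "0.05 0.3 -0.15 0 1;0.05 0.6 -0.3 0 1;0.05 0.9 -0.45 0 1;0.05 1.25 -0.6 0 1;0.05 1.6 -0.75 0 1;0.05 1.95 -0.9 0 1;0.05 2.3 -1 0 1;0.05 2.65 -1.05 0 1;0.05 3 -1.1 0 1;0.05 3.35 -1.15 0 1;0.05 3.7 -1.15 0 1;0.05 4 -1.15 0 1"}}

```text
time: 19.9
tool_pos: [0.4448, -0.0008, 0.2732]
tool_rot: [-3.139, 0.059, -0.005]
ft_force: [0.6, 3.7, 3.6]
gripper_width: -0.0002
```

```bash
python3 - <<'E'
from go import *
snap("wrist","w18");snap("side","s18")
s=bot.read_state();print(s["tool_pos"],s["ft_force"])
crop("s18",200,100,200,150)
st=np.load("stw.npy"); 
for y,z in((-40,.26),(-64,.241)): go(*T(st,[(-116,y,z*1e3)])[0],st[2])
E
```

```text
[ 0.44437787 -0.00120545  0.27235466] [0.47965778 2.12645042 1.75195188]
scale 3.8666666666666667 off 200 100
units [-0.01  2.37  0.49] twist -0.03 rows>= 2.0 | head -0.0389 tilt 0.1
units [-0.01  3.33  1.25] twist -0.03 rows>= 2.0 | head -0.0389 tilt 0.1
```

View pics/w18.png

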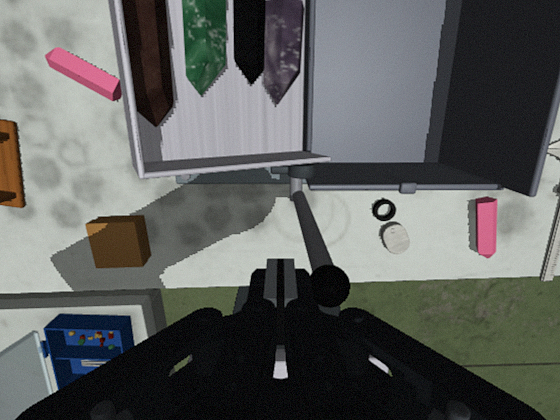

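View pics/s18_c.png

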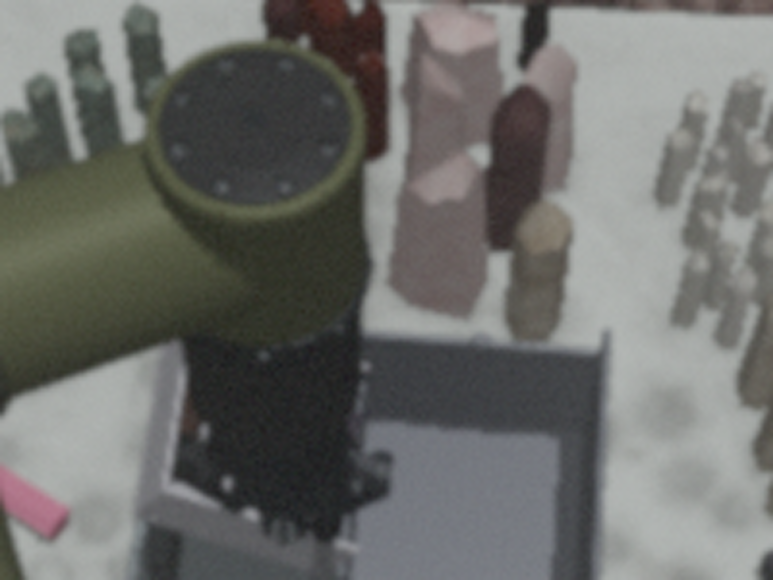

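Emit:
{"method": "jog_arm", "body": {"commands": "0 0.3 0 0 1;0 0.6 0.05 0 1;0 0.9 0.1 0 1;0 1.2 0.15 0 1;0 1.5 0.25 0 1;0 1.8 0.35 0 1;0 2.1 0.5 0 1;0 2.4 0.65 0 1;0 2.65 0.75 0 1;0 2.85 0.85 0 1"}}

```text
time: 21.0
tool_pos: [0.4413, -0.0726, 0.2498]
tool_rot: [3.141, -0.061, -0.001]
ft_force: [0.7, 1.4, 0.4]
gripper_width: -0.0
```

```bash
python3 - <<'E'
from go import *
snap("wrist","w19");snap("side","s19")
s=bot.read_state();print(s["tool_pos"],s["ft_force"])
crop("s19",200,100,200,150)
st=np.load("stw.npy"); 
for y,z in((-56,.248),(-64,.241)): go(*T(st,[(-116,y,z*1e3)])[0],st[2])
E
```

```text
[ 0.44116481 -0.07259077  0.24974792] [ 0.03373798  0.68548113 -0.43918435]
scale 3.8666666666666667 off 200 100
units [0.01 0.15 0.07] twist -0.03 rows>= 1.0 | head -0.0391 tilt 0.06
units [0.01 0.47 0.35] twist -0.03 rows>= 1.0 | head -0.0391 tilt 0.06
```

View pics/w19.png

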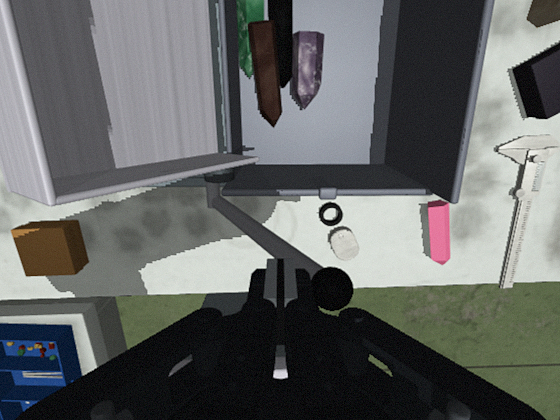

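View pics/s19_c.png

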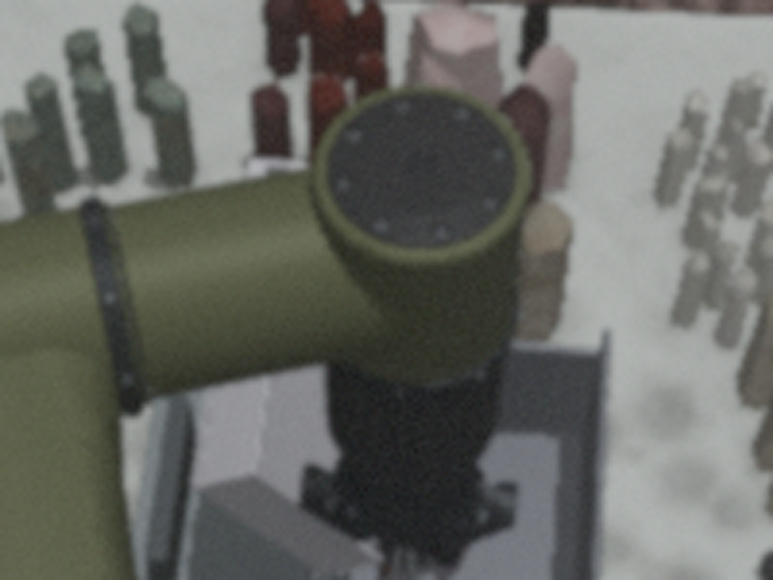

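Emit:
{"method": "jog_arm", "body": {"commands": "0 0.15 0.05 0 1;0 0.25 0.15 0 1;0 0.25 0.15 0 1;0 0.25 0.15 0 1;0 0.25 0.15 0 1;0 0.25 0.15 0 1;0 0.25 0.15 0 1;0 0.25 0.15 0 1;0 0.25 0.15 0 1"}}

```text
time: 22.0
tool_pos: [0.4412, -0.0782, 0.2466]
tool_rot: [-3.141, 0.06, -0.0]
ft_force: [-0.2, 0.7, 0.2]
gripper_width: 0.0001
```

```bash
python3 - <<'E'
from go import *
snap("wrist","w20")
s=bot.read_state();print(s["tool_pos"],s["ft_force"])
E
```

```text
[ 0.44116764 -0.07819772  0.24659009] [ 0.53987847  1.89751965 -0.04821024]
```

View pics/w20.png

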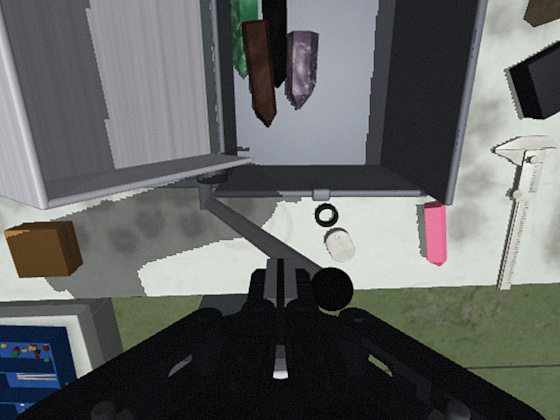

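Emit:
{"method": "jog_arm", "body": {"commands": "0 -0.3 -0.2 0 1;0 -0.65 -0.35 0 1;0 -1 -0.5 0 1;0 -1.35 -0.6 0 1;0 -1.7 -0.7 0 1;0 -2.05 -0.8 0 1;0 -2.4 -0.85 0 1;0 -2.75 -0.9 0 1;0 -3.1 -0.95 0 1;0 -3.45 -1 0 1;0 -3.8 -1 0 1;0 -4.15 -1 0 1"}}

```text
time: 23.25
tool_pos: [0.4451, 0.0262, 0.2715]
tool_rot: [-3.141, 0.06, 0.0]
ft_force: [-0.8, 0.7, -0.1]
gripper_width: -0.0004
```

Emit:
{"method": "jog_arm", "body": {"commands": "0 -0.35 0 0 1;0 -0.7 0.1 0 1;0 -1.05 0.15 0 1;0 -1.4 0.25 0 1;0 -1.75 0.4 0 1;0 -2.1 0.6 0 1;0 -2.45 0.75 0 1;0 -2.8 0.9 0 1;0 -3.15 1 0 1;0 -3.5 1 0 1;0 -4 1 0 1;0 -4.5 1 0 1"}}

```text
time: 24.45
tool_pos: [0.4495, 0.1388, 0.2468]
tool_rot: [-3.141, 0.06, -0.0]
ft_force: [0.2, -0.4, 0.5]
gripper_width: -0.0
```

```bash
python3 - <<'E'
from go import *
snap("wrist","w21")
s=bot.read_state();print(s["tool_pos"],s["ft_force"])
go(0.45,0.25,0.36,-0.04)
E
```

```text
[0.44955021 0.14012636 0.24644463] [-1.06184586  0.832329   -0.66511021]
units [-0.15 -4.39 -4.54] twist 0.02 rows>= 4.0 | head -0.0377 tilt 0.03
```

View pics/w21.png

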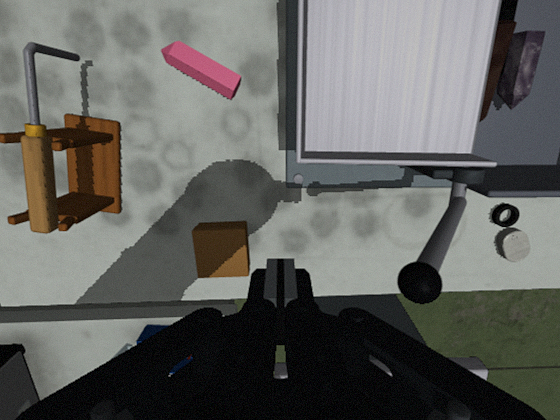

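Tray empty and sinking. I'll move up and to a viewpoint while it settles.

Emit:
{"method": "jog_arm", "body": {"commands": "0 -0.5 -0.5 0 1;0 -1 -1.5 0 1;0 -1.5 -3 0 1;0 -2 -4.5 0 1;0 -2 -6 0 1;0 -1 -6.2 0 1;0 0 -6.2 0 1;1 1 -6.2 0 1;2 2.5 -6.2 0 1;3 4 -6.2 0 1;4 5.5 -6.2 0 1;4 5.5 -6.2 0 1"}}

```text
time: 25.7
tool_pos: [0.5459, -0.0067, 0.3998]
tool_rot: [3.139, -0.069, -0.005]
ft_force: [-0.0, 0.3, -0.6]
gripper_width: 0.0003
```

Emit:
{"method": "jog_arm", "body": {"commands": "0 0 0 0 1;0 0 0 0 1;0 0 0 0 1;0 0 0 0 1;0 0 0 0 1;0 0 0 0 1;0 0 0 0 1;0 0 0 0 1"}}

```text
time: 26.5
tool_pos: [0.5441, -0.0033, 0.4016]
tool_rot: [-3.141, 0.06, 0.0]
ft_force: [0.0, 1.1, 0.2]
gripper_width: 0.0003
```

```bash
python3 - <<'E'
from go import *
for n in("wrist","side","top"): snap(n,n+"22")
s=bot.read_state();print(s["time"],s["tool_pos"],s["ft_force"])
E
```

```text
26.65 [ 0.54411727 -0.00339398  0.40151889] [-0.88036186  0.40678644  0.34917513]
```

View pics/wrist22.png

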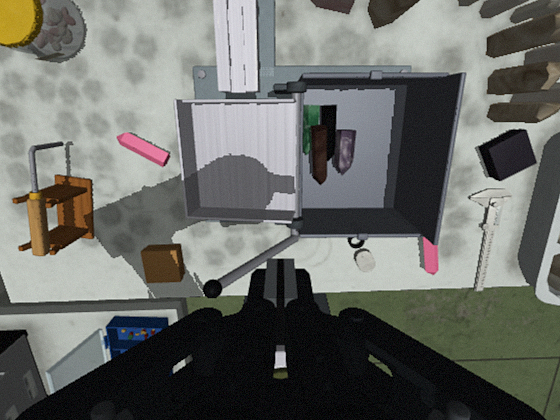

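View pics/side22.png

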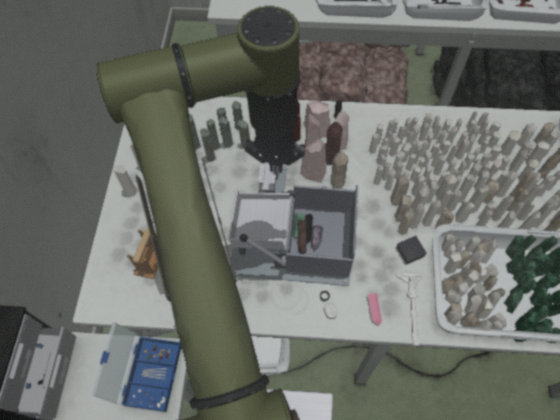

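```bash
python3 - <<'E'
from go import *
c=pickle.load(open("pics/wrist22.pkl","rb")); st=np.load("stw.npy"); pk=np.load("pkw.npy")
print("knob pred",proj(c,T(st,[(-115,92,236)])),"pick rear/front/bend",proj(c,T(pk,[(-45,0,99),(45,0,99),(113,0,93)])))
crop("wrist22",0,80,320,220)
E
```

```text
knob pred [[212.65725083 288.68451736]] pick rear/front/bend [[ 37.75127398 256.51002702]
 [ 31.63806705 199.01539568]
 [ 29.86220152 149.95292302]]
scale 2.4375 off 0 80
```

View pics/wrist22_c.png

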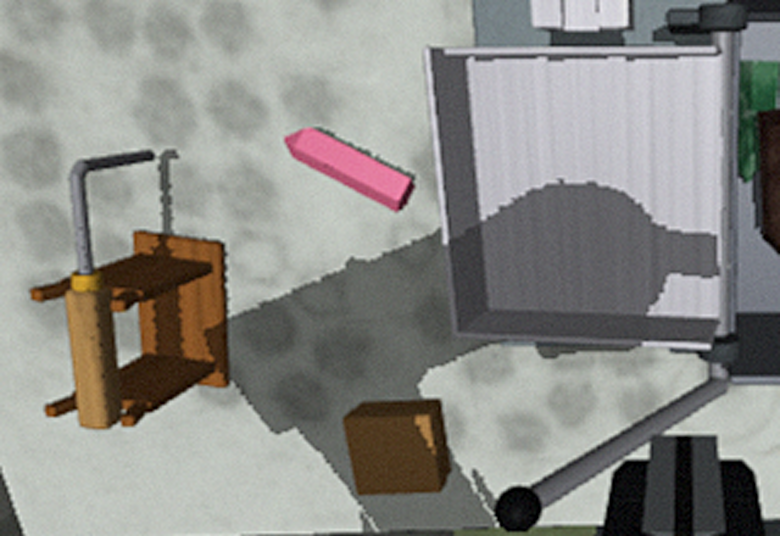

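The knob is within 1 px of its predicted rest position, the tray is down and empty, and the pick lies on its rest. Handing in.

```bash
python3 -c "
from station import bot
print(bot.close_job())"
```

```text
the job is handed in; nothing more can be done
None
```

The job is done and handed in at about 26.7 s of the 69 s allowed; the hand-in reported no verdict.

I dragged the stuck stone out of the trough with the hooked pick, and it fell into the tray without the gripper touching any stone. I laid the pick back on its rest, then pushed the lever over with the closed fingers until all four stones slid into the bin. I backed off and let the tray sink back down.

**Last checks:**
- **Stones:** the last pictures show all four in the bin and the tray empty.
- **Tray and lever:** the knob is within 1 px of where it should be at rest, so the tray is fully down.
- **Pick:** it is back between the prongs of its rest, within about 3 px of its original position.
- **Other things on the table:** the neighbouring card box and pink look-alike show no visible movement, but I measured none of the bystanders.
- **Forces:** the highest wrist force I read was about 5 N, sampled only at the end of each move.

**Disagreement:** the fixed cameras placed the pick about 5 mm and the station about 3 mm away from where the wrist camera did. I went by the wrist camera, and the grasp and the drag through the slot bore it out.

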